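# Snap the carry bar onto a two-jar carrier

## Task

Stand the loose small jar upright in the empty place of the wooden carrier, then set the grey carry bar between the two black spring hooks and press it gently straight down until it rests on both end posts and both hooks have clicked over it. Feel for the clicks and the stop and do not force it; leave the other jars, the bottle and the carton where they are.

Things in the scene. Friction and masses are not known exactly. Their poses are not given: they have to be found in the camera images.
- jar_center (a point): Small loose amber jar standing on the table, about 110 g: body 40 mm across and 54 mm tall, on it a black lid 42 mm across and 18 mm high; 72 mm tall in all. This point is on its axis half-way up, 36 mm above its underside. z is up along the jar.
- bar_grip (a point): Centre of the handle rail of the grey plastic bar, which lies right way up: a strip 168 mm long (its y), 30 wide, 8 thick; on it, on two uprights at y = +-40, a rail 16 x 16 mm, 92 mm long along y, to grip across x. The point is 48 mm above the strip's underside; the rail's underside is 32 mm above the strip's top. Either way round fits. z is up. About 120 g.
- seat (a point): Point on the carrier midway between its end posts, 88 mm above the table; y runs from post to post, z up. The posts with their hooks are clamped 0 to 10 mm higher to suit the jars, which is not measured: the post tops lie 0 to 10 mm above this point, and bar_grip, when home, 48 to 58 mm above it. The strip lies along y, clear of the jar lids. Over 36 N between bar and carrier damages it.
- hook_left (a joint): Black spring hook outside the +y post: 0 standing free, positive bent outwards (rad). It bends to about 0.04 as the strip passes and returns to 0 at the click. The two hooks' inner faces are 171 mm apart, their tops 24 mm above the posts; a barb juts 4.5 mm inwards, sloping on top, its flat underside 9.5 mm above the post, so the 8 mm strip fits below.
- hook_right (a joint): The same hook outside the -y post. The strip ends meet the hooks about 13 mm above the posts, are bevelled, and need 2 to 5 N at first; from about 8 mm up the force on the bar grows to about 10 to 18 N in all, falls off as the hooks click, together or one after the other, with the strip about 4 mm up, and rises steeply when the strip meets the posts.
- empty_place (a point): Centre of the floor of the carrier's empty jar place, a square pocket 46 x 46 mm and 12 mm deep, 36 mm along -y from the carrier's middle; its floor is 10 mm above the table. Axes are those of the carrier.
- filled_place (a point): Centre of the floor of the other, identical pocket (36 mm along +y), in which a jar already stands.
- jar_in_center (a point): Middle (half-way up) of the jar that already stands in the carrier; same size as the loose one. It stays there.
- carrier: Wooden two-jar carrier, fixed to the table; origin on the table under its middle. Base 70 mm (x) by 196 mm (y), 22 mm tall. End posts at y = +-77 mm, 10 mm thick in y, 42 mm wide, tops 88 to 98 mm above the table (see seat). On each post two wooden cheeks, 33 mm apart in x, guide the 30 mm strip; their tops flare out and end 20 mm above the post.
- bar: The grey bar again: origin at the centre of the strip's underside.
- jar: The loose small jar again: origin at the centre of its underside.
- spray: Bystander: dark green spray bottle, 48 mm across, 145 mm tall. Origin at the centre of its underside.
- carton: Bystander: cardboard carton 60 x 45 mm, 90 mm tall. Origin at the centre of its underside.
- big_jar: Bystander: large amber jar with a brass lid, 68 mm across, 88 mm tall. Origin at the centre of its underside.
Things that resemble listed ones, but are neither listed nor needed, are in the scene too. Leave any pink or purple look-alike of the part that bears jar_in_center alone. What is shaped like the jar but turquoise is not meant.

How it is judged (in metres and radians):
On the way, in this order (a step that is already met when the one before it is completed fails the run):
1. the small jar stands in the empty place of the carrier (horizontal distance between jar_center and empty_place below 0.006 m and z of jar_center in the frame of empty_place below 0.04 m and angle between jar_center's own z axis and vertical below 0.1 rad), for 0.2 s.
2. the bar rests on both end posts, under both hooks, which have sprung back (z of bar_grip in the frame of seat between 0.046 and 0.059 m and horizontal distance between bar_grip and seat below 0.005 m and angle between the y axis of bar_grip and the y axis of seat, either way round below 0.05 rad and angle between the z axis of bar_grip and the z axis of seat, either way round below 0.03 rad and value of joint each of hook_left, hook_right below 0.012 rad), for 0.2 s.
At the end, for the whole second after the job is handed in: Both jars in their places (within 6 mm, not over 4 mm up, the loose one upright within 0.1 rad); the bar down at 46 to 59 mm (rail centre above seat), centred within 5 mm, 0.05 rad in yaw, 0.03 rad level; both hooks within 0.012 rad of free; nothing moving (all of step 1 and all of step 2 and horizontal distance between jar_in_center and filled_place below 0.006 m and z of jar_in_center in the frame of filled_place below 0.04 m and linear speed of each of bar, jar below 0.02 m/s); the robot touches nothing.
It fails at once if the bar is pressed on the carrier with more than 36 N (contact force between bar and carrier above 36 N).
It fails at once if the spray bottle is pushed away or knocked over (distance of spray from where it was at the start of the episode above 0.02 m or angle between spray's own z axis and vertical above 0.3 rad).
It fails at once if the carton is pushed away or knocked over (distance of carton from where it was at the start of the episode above 0.02 m or angle between carton's own z axis and vertical above 0.3 rad).
It fails at once if the large jar is pushed away or knocked over (distance of big_jar from where it was at the start of the episode above 0.02 m or angle between big_jar's own z axis and vertical above 0.3 rad).
It also fails if it takes over 67 s, if anything falls off the work surface, if the arm or the gripper's body presses on something with over 40 N, if the wrist force passes 120 N, or if a joint passes its speed limit or range.

## Robot

A 6-joint arm with a two-finger parallel gripper is mounted at the origin on the work surface. World frame = base frame: x ahead of the robot, y to its left, z up, the work surface at z = 0. Lengths are in mm, angles in rad, forces in N, time in s.
With the tool pointing down it reaches from about 325 to 900 mm from the base axis. Payload 6.1 kg.
Tool frame: the origin (TCP) lies midway between the tips of the shut fingers; the grasp point (between the pads) lies 19 mm behind it; z points along the fingers, y is the line along which they close (so a half turn about z gives the same grasp; the last joint's range is limited). The gripper opens to 87 mm and grips with 3 to 60 N. Pads are 19 mm wide; open, the fingers measure 117 mm over their backs; the gripper's body (75 mm by 190 mm) begins 51 mm behind the grasp point.
Start: joints at [1.001, 0.22, 1.526, -0, 1.395, -0.126], TCP at [268.356, 564.447, 198.738] pointing down, gripper open.
Joint ranges: [-2.98, 2.98], [-0.91, 2.08], [0.09, 2.57], [-1.24, 4.39], [0.2, 2.65], [-2.68, 2.68]. Speed limits (rad/s): [2.57, 2.57, 3.01, 3.14, 3.14, 3.14].

## Interface

Orientations are given as [roll, pitch, yaw] about the fixed x, y, z axes, in that order (R = Rz(yaw) Ry(pitch) Rx(roll)).
In Python, from rig import robot, viewer gives the robot as it stands.
- The arm moves only by the tool arm_command, never from a script. Its argument "increments" is a list of rows, each an object of numbers: "dx", "dy", "dz": the shift along the tool's x, y, z in cm; "turn": the turn about the tool's z in degrees. In form: [{"dx": .., "dy": .., "dz": .., "turn": ..}, ...]. A call has 1 to 12 rows; each row is the pose to reach, as a shift and turn from the pose commanded when the call began, along the tool's axes at that moment; what a row does not reach only later rows make up. A row lasts 1/12 s, in which the tool goes at most 41.7 mm and 7.16 degrees, less where a joint would pass 70% of its speed; a pose out of reach is approached as far as the arm can. A call with a gripper value outside its range is refused whole. "hand" is the opening in per cent of the stroke, from 0 (shut) to 100 (fully open), set as the call begins (left out, the last holds). The fingers move at their own pace and stop on an object; "squeeze" is the grip in N (left out, the last holds). Time passes only in rows, so rows that repeat a pose let the fingers close. It gives the time, the measured TCP pose, the force, the opening and the grip force at its end, in the units of the state.
- robot.read_state(): the state, without advancing time (a new reading comes with each control period).
- viewer.grab_frame(name): name is "side" or "top" or "wrist"; returns a dict with "img" (420x560x3 uint8, red, green, blue), "depth" (420x560 float32, mm along the optical axis (not along the pixel's ray), 0 where there is no reading), "fx", "fy", "cx", "cy" (pixels), "eye" and "attitude" of the camera in the world. Camera axes: x right, y up, looking along -z (the intrinsics and any distortion apply to the point x, -y, -z); pixel columns grow to the right and rows downward; lengths in mm; the calibration is good to about 2 mm. A picture is of the moment at which its call begins.
- robot.close_job(): hands the job in; it is judged then, once.
The state is a dict: "time": time; "joint_pos": joint angles; "joint_vel": joint speeds; "joint_efforts": joint torques, N m; "eef_pos": TCP position; "orientation": TCP orientation; "force": force on the tool from outside, world axes, zero at the start; "moment": the same for the moment, N m; "gripper_width": finger opening in mm; "grasp_force": force on a finger pad.
Only numpy, scipy, OpenCV 4.12 (cv2) and the standard library are available. Lean on these libraries where they do the work, as an engineer would, in place of code of your own. Each camera call takes 0.05 s, during which the arm holds its last target. There are 200 camera calls.

## Working session

There is one attempt and no reset: what is moved stays moved. The work goes in short steps, Python scripts to look and compute and a tool call to move; the robot and the scene stay as the last step left them, time stands still between calls to the robot, and variables do not carry over. Pictures are saved under pics/ and viewed, at most 10 in all, crops included, and the job is handed in when it is done.

Besides the shell and the picture viewer there is one more tool, called as name(argument=value, ...) on one line, values as JSON. arm_command: Moves the arm, as the interface text tells. Its arguments: {"type":"object","properties":{"increments":{"type":"array","items":{"type":"object","properties":{"dx":{"type":"number"},"dy":{"type":"number"},"dz":{"type":"number"},"turn":{"type":"number"}}}},"hand":{"type":"number"},"squeeze":{"type":"number"}},"required":["increments"]}

```bash
ls; mkdir -p pics
cat > h.py <<'E'
import numpy as np, cv2
from scipy.spatial.transform import Rotation as R
from rig import robot, viewer
def grab(n,save=None):
    f=viewer.grab_frame(n)
    if save: cv2.imwrite('pics/'+save,cv2.cvtColor(f['img'],cv2.COLOR_RGB2BGR))
    return f
def rot(f):
    a=np.array(f['attitude'],float)
    return a if a.shape==(3,3) else R.from_euler('xyz',a).as_matrix()
def ray(f,u,v):
    d=np.stack([(np.asarray(u,float)-f['cx'])/f['fx'],-(np.asarray(v,float)-f['cy'])/f['fy'],-np.ones_like(np.asarray(u,float))],-1)
    return d@rot(f).T
def plane(f,u,v,z):
    d=ray(f,u,v);e=np.array(f['eye'],float)
    return e+d*((z-e[2])/d[...,2])[...,None]
def cloud(f):
    v,u=np.indices(f['depth'].shape)
    return np.array(f['eye'])+ray(f,u,v)*f['depth'][...,None]
E
python3 - <<'E'
from h import *
for n in ['top','side']:
    f=grab(n,n+'0.png'); print({k:f[k] for k in f if k not in('img','depth')}, f['depth'].min(),f['depth'].max())
print(robot.read_state())
E
```

```text
pics
{'fx': 501.1578315700802, 'fy': 501.1578315700802, 'cx': 277.4108337723603, 'cy': 209.8683187472883, 'eye': array([ 399.57306999,   49.72360545, 1353.29063624]), 'attitude': array([ 0.17492494, -0.00701819, -1.58543606])} 0.0 2333.9612
{'fx': 468.553885957373, 'fy': 468.553885957373, 'cx': 277.613034129652, 'cy': 206.66559513857126, 'eye': array([ 244.31920816, -732.38712194,  832.59285719]), 'attitude': array([ 0.85272846,  0.02157535, -0.49368203])} 0.0 3404.5637
{'time': 0.1, 'joint_pos': array([ 1.00090744e+00,  2.21164009e-01,  1.52749816e+00,  3.54712355e-05,
        1.39474740e+00, -1.26102287e-01]), 'joint_vel': array([-0.00337973, -0.00180366, -0.0019178 ,  0.0005072 ,  0.00147001,
        0.00058935]), 'joint_efforts': array([ 1.03191116e-03, -4.95943630e+01, -3.88519907e+01,  7.02009187e-02,
        5.15161862e-02, -4.04478158e-05]), 'eef_pos': array([268.00831257, 563.93626484, 197.73557508]), 'orientation': array([-3.13979456e+00, -2.63143920e-04,  2.69779957e+00]), 'force': array([ 0.53597667, -0.83765769,  0.45690233]), 'moment': array([-0.01873423, -0.0006338 , -0.0240807 ]), 'grasp_force': 0.0, 'gripper_width': 86.69288908544982}
```

View pics/top0.png

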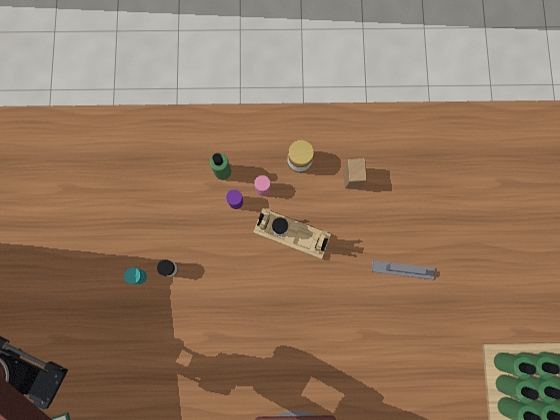

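View pics/side0.png

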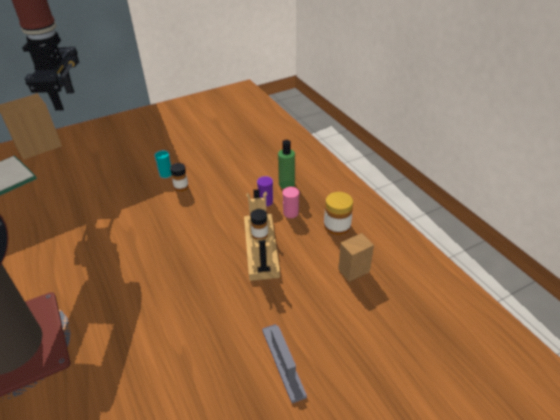

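The top view shows the loose jar's lid at (167,268), with the turquoise decoy beside it at (135,275). The carrier is centred near (292,234) with its filled place to the left, at (280,226), and the bar is at (404,270). In the side view the same things are at jar (179,178), carrier (262,245) and bar (284,363). Next I measure them.

Run:
```python
from h import *
f=grab('top'); P=cloud(f); img=f['img'].astype(int)
mx=img.max(2)
def rect(m,u0,u1,v0,v1):
    r=np.zeros_like(m);r[v0:v1,u0:u1]=m[v0:v1,u0:u1];return r
print('table z', np.median(P[300:330,250:350,2]), np.median(P[270:300,330:360,2]))
# loose jar lid
m=rect((P[...,2]>62)&(P[...,2]<85),150,185,250,285); v,u=np.nonzero(m)
(c,r)=cv2.minEnclosingCircle(np.stack([u,v],1).astype(np.float32)); print('jar lid px',c,r,'n',len(u),'z',np.median(P[m][:,2]),'P',plane(f,c[0],c[1],72), P[m].mean(0))
# jar in carrier
m=rect((mx<70),268,292,214,238); v,u=np.nonzero(m);print('jar_in px',u.mean(),v.mean(),len(u),np.median(P[m][:,2]),plane(f,u.mean(),v.mean(),82))
def mr(m,z,name):
    v,u=np.nonzero(m); q=plane(f,u,v,np.full(len(u),float(z)))[:,:2]
    (c,s,a)=cv2.minAreaRect(q.astype(np.float32)); 
    d=np.linalg.svd(q-q.mean(0),full_matrices=False)[2][0]
    print(name,len(u),'c',np.round(c,1),'s',np.round(s,1),'a',round(a,1),'mean',q.mean(0).round(1),'axis deg',np.degrees(np.arctan2(d[1],d[0])).round(1))
m=rect((P[...,2]>28)&(P[...,2]<75),360,445,250,290)
mr(m,56,'bar rail')
m=rect((P[...,2]>3)&(P[...,2]<75),360,445,250,290); mr(m,8,'bar all')
m=rect((P[...,2]>12)&(P[...,2]<32),245,340,200,265); mr(m,22,'carrier base')
q=P[rect((P[...,2]>10)&(P[...,2]<130),245,340,200,265)][:,:2];(c,s,a)=cv2.minAreaRect(q.astype(np.float32));print('carrier cloud',c,s,a)
m=rect((P[...,2]>84)&(P[...,2]<130),245,340,200,265); q=P[m]
lab=cv2.connectedComponentsWithStats(m.astype(np.uint8))
for i in range(1,lab[0]):
    k=lab[1]==i
    if k.sum()>5: print('post',lab[3][i].round(1),k.sum(),P[k].mean(0).round(1),P[k].max(0).round(1))
for n,(u,v) in dict(spray=(218,160),big=(300,147),carton=(357,165),pink=(262,183),purple=(234,198)).items(): print(n,P[v,u].round(0))
x0,y0,s=130,190,2.4
crop=f['img'][195:290,120:450]; cv2.imwrite('pics/crop.png',cv2.cvtColor(cv2.resize(crop,None,fx=2.4,fy=2.4,interpolation=cv2.INTER_CUBIC),cv2.COLOR_RGB2BGR))
```

```text
table z -1.070657413868389 -1.1489884464574516
jar lid px (165.0572509765625, 266.6831970214844) 8.383833885192871 n 222 z 71.4712270488211 P [483.08342398 325.07680144  72.        ] [482.69390991 325.16084027  71.0966583 ]
jar_in px 279.60591133004925 225.27586206896552 203 80.7465755894957 [583.93996967  32.47600885  82.        ]
bar rail 256 c [ 471.4 -293.6] s [96.7 17.3] a 82.1 mean [ 471.5 -294. ] axis deg -97.9
bar all 838 c [ 471.1 -295.6] s [227.2 103.8] a 89.2 mean [ 472.2 -293.6] axis deg 84.7
carrier base 1083 c [572.3  -0. ] s [195.6  71.2] a 67.9 mean [568.4  -2.2] axis deg -111.0
carrier cloud (567.1838989257812, 2.1362457275390625) (196.2434844970703, 83.82108306884766) 67.80429077148438
post [263.7 217. ] 109 [603.1  72.7 100. ] [624.1  84.7 120.8]
post [322.3 239.4] 107 [543.9 -73.9 100.2] [566.9 -59.3 117.2]
spray [740. 184. 149.]
big [790. -24.  86.]
carton [ 739. -171.   90.]
pink [699.  77.  69.]
purple [659. 150.  70.]
```

View pics/crop.png

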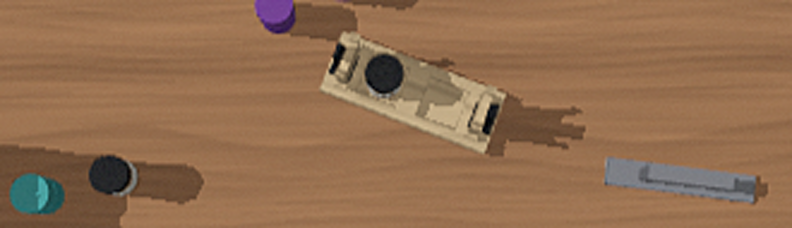

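The jar is at about (483,325) and the bar at (471,-294) with its axis at 82°. The carrier is at about (571,-0.6) with its axis at 67.9°, and the sizes and heights match those given. I'll start moving.

```bash
cat >> h.py <<'E'
def go(x,y,z,yawdeg):
    s=robot.read_state(); p=np.array(s['eef_pos']); M=R.from_euler('xyz',s['orientation']).as_matrix()
    d=M.T@(np.array([x,y,z])-p)/10
    cur=np.degrees(s['orientation'][2]); t=-((yawdeg-cur+180)%360-180)
    print('t',round(s['time'],2),'pos',p.round(1),'rpy',np.degrees(s['orientation']).round(2),'F',np.round(s['force'],2),'w',round(s['gripper_width'],1),'-> dx dy dz(cm)',d.round(2),'turn',round(t,2))
E
python3 -c "
from h import *
go(483,325,160,67.9)"
```

```text
t 0.15 pos [268.1 564.  197.9] rpy [-1.7991e+02 -1.0000e-02  1.5457e+02] F [-0.42 -0.29  0.66] w 86.8 -> dx dy dz(cm) [-29.67 -12.35   3.8 ] turn 86.67
```

arm_command(increments=[{"dx": -29.7,"dy": -12.3,"dz": 3.8,"turn": 86.7},{"dx": -29.7,"dy": -12.3,"dz": 3.8,"turn": 86.7},{"dx": -29.7,"dy": -12.3,"dz": 3.8,"turn": 86.7},{"dx": -29.7,"dy": -12.3,"dz": 3.8,"turn": 86.7},{"dx": -29.7,"dy": -12.3,"dz": 3.8,"turn": 86.7},{"dx": -29.7,"dy": -12.3,"dz": 3.8,"turn": 86.7},{"dx": -29.7,"dy": -12.3,"dz": 3.8,"turn": 86.7},{"dx": -29.7,"dy": -12.3,"dz": 3.8,"turn": 86.7},{"dx": -29.7,"dy": -12.3,"dz": 3.8,"turn": 86.7},{"dx": -29.7,"dy": -12.3,"dz": 3.8,"turn": 86.7},{"dx": -29.7,"dy": -12.3,"dz": 3.8,"turn": 86.7},{"dx": -29.7,"dy": -12.3,"dz": 3.8,"turn": 86.7}], hand=100, squeeze=15)

```text
time: 1.15
eef_pos: [483.8, 325.2, 160.2]
orientation: [-3.141, 0.001, 1.191]
force: [0.5, 0.1, 1.1]
gripper_width: 87.3
grasp_force: 0.0
```

arm_command(increments=[{"dx": 0,"dy": 0,"dz": 0,"turn": 0},{"dx": 0,"dy": 0,"dz": 0,"turn": 0}])

```text
time: 1.32
eef_pos: [483.6, 325.7, 160.4]
orientation: [-3.141, 0.0, 1.202]
force: [0.1, -0.0, 0.3]
gripper_width: 86.9
grasp_force: 0.0
```

```bash
python3 -c "
from h import *
go(483,325,43,67.9)
f=grab('wrist','w1.png'); print(f['eye'],f['attitude'],f['fx'])
P=cloud(f); m=((P[...,2]>62)&(P[...,2]<80)); n,l,s,c=cv2.connectedComponentsWithStats(m.astype(np.uint8))
for i in range(1,n):
    if s[i][4]>200:
        v,u=np.nonzero(l==i); (cc,r)=cv2.minEnclosingCircle(np.stack([u,v],1).astype(np.float32))
        print(s[i],np.median(P[l==i],0).round(1),plane(f,cc[0],cc[1],72),r,f['img'][l==i].mean(0))
"
```

```text
t 1.32 pos [483.6 325.7 160.4] rpy [-1.7998e+02  3.0000e-02  6.8840e+01] F [ 0.08 -0.    0.29] w 86.9 -> dx dy dz(cm) [-0.08 -0.02 11.74] turn 0.94
[512.00194439 398.5893108  346.0987701 ] [-2.89986359e-01  3.68067981e-04 -3.68708117e-01] 311.1462265297329
[ 199  105   50   51 1943] [462.9 408.9  71.8] [463.21704594 409.11101492  72.        ] 25.504642486572266 [ 54.70097787 144.09727226 141.499228  ]
[ 257  186   45   46 1601] [482.1 327.2  71.9] [482.07727288 327.30149767  72.        ] 22.763446807861328 [45.42473454 43.76951905 44.20612117]
```

View pics/w1.png

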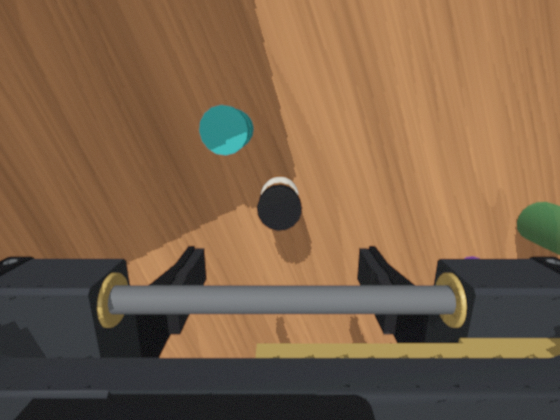

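The wrist view shows the jar's lid at (279,208), between the open fingers, with the turquoise decoy at (224,130) well clear. I'll go down to the lid and grip it.

arm_command(increments=[{"dx": 0.1,"dy": -0.2,"dz": 3,"turn": 0.9},{"dx": 0.1,"dy": -0.2,"dz": 6,"turn": 0.9},{"dx": 0.1,"dy": -0.2,"dz": 9,"turn": 0.9},{"dx": 0.1,"dy": -0.2,"dz": 11,"turn": 0.9},{"dx": 0.1,"dy": -0.2,"dz": 11.7,"turn": 0.9},{"dx": 0.1,"dy": -0.2,"dz": 11.7,"turn": 0.9},{"dx": 0.1,"dy": -0.2,"dz": 11.7,"turn": 0.9}])

```text
time: 1.95
eef_pos: [482.6, 327.8, 44.4]
orientation: [3.141, -0.0, 1.184]
force: [0.7, 0.4, -0.3]
gripper_width: 87.2
grasp_force: 0.0
```

arm_command(increments=[{"dx": 0},{"dx": 0},{"dx": 0},{"dx": 0},{"dx": 0},{"dx": 0},{"dx": 0},{"dx": 0}], hand=0, squeeze=15)

```text
invalid input
```

arm_command(increments=[{"dx": 0,"dy": 0,"dz": 0,"turn": 0},{"dx": 0,"dy": 0,"dz": 0,"turn": 0},{"dx": 0,"dy": 0,"dz": 0,"turn": 0},{"dx": 0,"dy": 0,"dz": 0,"turn": 0},{"dx": 0,"dy": 0,"dz": 0,"turn": 0},{"dx": 0,"dy": 0,"dz": 0,"turn": 0},{"dx": 0,"dy": 0,"dz": 0,"turn": 0},{"dx": 0,"dy": 0,"dz": 0,"turn": 0}], hand=0, squeeze=15)

```text
time: 2.62
eef_pos: [482.2, 327.5, 43.7]
orientation: [-3.142, 0.0, 1.182]
force: [0.3, 0.3, -0.5]
gripper_width: 41.6
grasp_force: 2.6
```

arm_command(increments=[{"dx": 0,"dy": 0,"dz": 0,"turn": 0},{"dx": 0,"dy": 0,"dz": 0,"turn": 0},{"dx": 0,"dy": 0,"dz": 0,"turn": 0},{"dx": 0,"dy": 0,"dz": -4,"turn": 0},{"dx": 0,"dy": 0,"dz": -8,"turn": 0},{"dx": 0,"dy": 0,"dz": -12,"turn": 0},{"dx": 0,"dy": 0,"dz": -15,"turn": 0},{"dx": 0,"dy": 0,"dz": -17,"turn": 0},{"dx": 0,"dy": 0,"dz": -17,"turn": 0},{"dx": 0,"dy": 0,"dz": -17,"turn": 0}], hand=0, squeeze=20)

```text
time: 3.45
eef_pos: [482.9, 327.8, 214.6]
orientation: [3.14, -0.002, 1.182]
force: [0.4, -0.8, -1.4]
gripper_width: 40.7
grasp_force: 20.0
```

```bash
python3 -c "
from h import *
go(557.5,-34,213,67.9)"
```

```text
t 3.45 pos [482.9 327.8 214.6] rpy [ 1.7991e+02 -1.0000e-01  6.7730e+01] F [ 0.44 -0.77 -1.37] w 40.7 -> dx dy dz(cm) [-30.65  20.62   0.14] turn -0.17
```

arm_command(increments=[{"dx": -30.6,"dy": 20.6,"dz": 0.1,"turn": -0.2},{"dx": -30.6,"dy": 20.6,"dz": 0.1,"turn": -0.2},{"dx": -30.6,"dy": 20.6,"dz": 0.1,"turn": -0.2},{"dx": -30.6,"dy": 20.6,"dz": 0.1,"turn": -0.2},{"dx": -30.6,"dy": 20.6,"dz": 0.1,"turn": -0.2},{"dx": -30.6,"dy": 20.6,"dz": 0.1,"turn": -0.2},{"dx": -30.6,"dy": 20.6,"dz": 0.1,"turn": -0.2},{"dx": -30.6,"dy": 20.6,"dz": 0.1,"turn": -0.2},{"dx": -30.6,"dy": 20.6,"dz": 0.1,"turn": -0.2},{"dx": -30.6,"dy": 20.6,"dz": 0.1,"turn": -0.2},{"dx": -30.6,"dy": 20.6,"dz": 0.1,"turn": -0.2},{"dx": -30.6,"dy": 20.6,"dz": 0.1,"turn": -0.2}])

```text
time: 4.45
eef_pos: [555.6, -33.3, 210.3]
orientation: [-3.137, 0.0, 1.185]
force: [-0.6, -0.2, -2.0]
gripper_width: 40.8
grasp_force: 20.0
```

```bash
python3 -c "
from h import *
go(557.5,-34,53,67.9)
f=grab('wrist','w2.png'); np.savez('w2.npz',**f)
P=cloud(f); C=np.array([571,-0.6]);a=np.radians(67.9);ay=np.array([np.cos(a),np.sin(a)]);ax=np.array([ay[1],-ay[0]])
X=(P[...,:2]-C)@ax; Y=(P[...,:2]-C)@ay; Z=P[...,2]
print('table',np.median(Z[(np.abs(X)>50)&(np.abs(Y)<90)&(np.abs(X)<90)]))
near=(np.abs(X)<55)&(np.abs(Y)<120)&(f['depth']>0)
m=near&(Z>15)&(Z<28); v,u=np.nonzero(m); print('base',m.sum(),'X',np.percentile(X[m],[0.5,5,95,99.5]).round(1),'Y',np.percentile(Y[m],[.5,99.5]).round(1))
# rim edges: per Y bins
for y in (-90,-60,-10,0,10,60,90):
    k=m&(np.abs(Y-y)<4)
    if k.sum()>10: print(y,np.percentile(X[k],[1,99]).round(1), k.sum())
m=near&(Z>5)&(Z<15); print('floor',m.sum(),'X',np.percentile(X[m],[2,50,98]).round(1),'Y',np.percentile(Y[m],[2,50,98]).round(1))
m=near&(np.abs(Y-36)<25)&(np.abs(Z-82)<4); v,u=np.nonzero(m);(c,r)=cv2.minEnclosingCircle(np.stack([u,v],1).astype(np.float32));q=plane(f,c[0],c[1],82)[:2]-C;print('jar_in px',c,r,'X',q@ax,'Y',q@ay)
for s in (1,-1):
    for lo,hi in((84,102),(102,125)):
        m=near&(Y*s>60)&(Z>lo)&(Z<hi); print('post',s,lo,m.sum(),'X',np.percentile(X[m],[2,50,98]).round(1),'Y',np.percentile(Y[m],[2,50,98]).round(1),'Z',np.percentile(Z[m],[5,50,95]).round(1))
"
```

```text
t 4.45 pos [555.6 -33.3 210.3] rpy [-1.7975e+02  1.0000e-02  6.7880e+01] F [-0.55 -0.16 -1.99] w 40.8 -> dx dy dz(cm) [1.000e-02 2.700e-01 1.573e+01] turn -0.02
table 314.2832244895532
base 4332 X [-34.4 -32.8  33.9  35.3] Y [-86.3  97.4]
-90 [31.4 35.3] 17
-60 [-34.3  35.5] 162
-10 [-34.2  35.3] 357
0 [-34.   34.9] 413
10 [-33.8  34.7] 345
60 [-33.8  34.4] 350
90 [-34.2  34.7] 111
floor 1469 X [-22.1   0.6  23.2] Y [-58.2 -33.4  58.2]
jar_in px (284.5, 127.5) 21.8289794921875 X 0.6507309571537655 Y 35.39483902831324
post 1 84 496 X [-17.7   0.   17.7] Y [71.9 76.2 81.3] Z [89.9 91.7 94.8]
post 1 102 522 X [-23.    0.7  23.8] Y [72.1 81.6 89.8] Z [103.9 110.  115.7]Traceback (most recent call last):
  File "<string>", line 18, in <module>
    m=near&(Y*s>60)&(Z>lo)&(Z<hi); print('post',s,lo,m.sum(),'X',np.percentile(X[m],[2,50,98]).round(1),'Y',np.percentile(Y[m],[2,50,98]).round(1),'Z',np.percentile(Z[m],[5,50,95]).round(1))
                                                                 ~~~~~~~~~~~~~^^^^^^^^^^^^^^^^
    return _quantile_unchecked(
        a, q, axis, out, overwrite_input, method, keepdims, weights)
    return _ureduce(a,
                    func=_quantile_ureduce_func,
    ...<5 lines>...
                    overwrite_input=overwrite_input,
                    method=method)
    r = func(a, **kwargs)
    result = _quantile(arr,
                       quantiles=q,
    ...<2 lines>...
                       out=out,
                       weights=wgt)
    slices_having_nans = np.isnan(arr[-1, ...])
                                  ~~~^^^^^^^^^
IndexError: index -1 is out of bounds for axis 0 with size 0
```

View pics/w2.png

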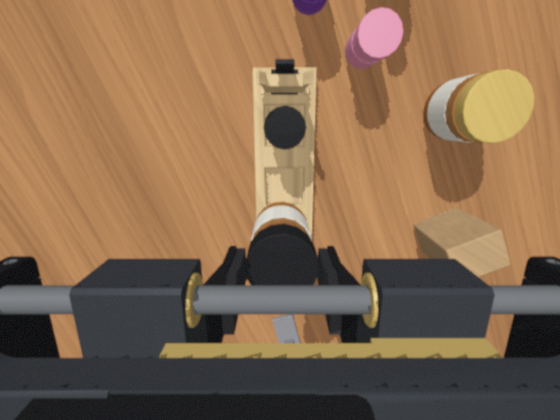

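The wrist view shows the carrier upright in the frame, with its far hook at (285,68), the filled jar's lid at (284,127) and the near pocket just in front of the held jar. The held jar hangs straight at (282,250). Now to go down to just above the pocket.

arm_command(increments=[{"dx": 0,"dy": 0.1,"dz": 4,"turn": 0},{"dx": 0,"dy": 0.1,"dz": 8,"turn": 0},{"dx": 0,"dy": 0.1,"dz": 11,"turn": 0},{"dx": 0,"dy": 0.1,"dz": 13,"turn": 0},{"dx": 0,"dy": 0.1,"dz": 13.6,"turn": 0},{"dx": 0,"dy": 0.1,"dz": 13.6,"turn": 0},{"dx": 0,"dy": 0.1,"dz": 13.6,"turn": 0},{"dx": 0,"dy": 0.1,"dz": 13.6,"turn": 0},{"dx": 0,"dy": 0.1,"dz": 13.6,"turn": 0}])

```text
time: 5.25
eef_pos: [559.6, -34.1, 79.0]
orientation: [3.138, -0.001, 1.186]
force: [-0.5, 0.7, -1.6]
gripper_width: 41.1
grasp_force: 20.0
```

```bash
python3 -c "
from h import *
go(557.8,-34.6,60,67.9)
for n in ('side','wrist'): grab(n,n+'3.png')
go(557.8,-34.6,60,67.9)
a=cv2.imread('pics/side3.png')[190:300,210:320];b=cv2.imread('pics/wrist3.png')[:300,130:430]
cv2.imwrite('pics/c3.png',np.hstack([cv2.resize(a,(400,400)),cv2.resize(b,(400,400))]))
"
```

```text
t 5.25 pos [559.6 -34.1  79. ] rpy [ 1.7978e+02 -4.0000e-02  6.7960e+01] F [-0.48  0.69 -1.57] w 41.1 -> dx dy dz(cm) [-0.11 -0.15  1.9 ] turn 0.06
t 5.35 pos [559.1 -34.3  78.5] rpy [ 1.7983e+02 -3.0000e-02  6.7930e+01] F [-0.64  0.51 -0.27] w 41.0 -> dx dy dz(cm) [-0.08 -0.11  1.85] turn 0.03
```

View pics/c3.png

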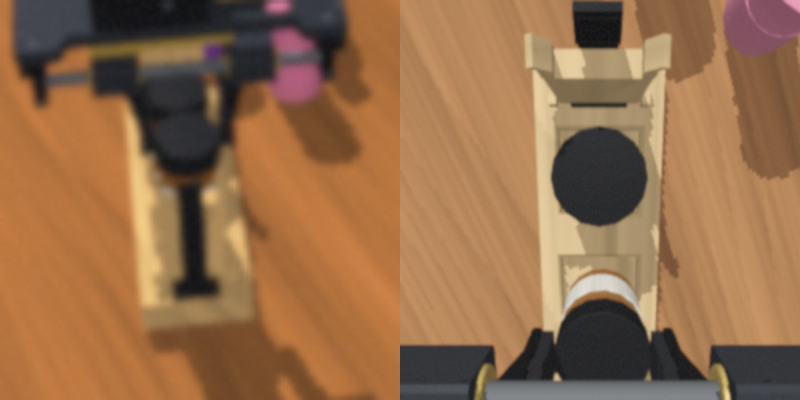

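The side crop (left) shows the jar over the near pocket. The wrist crop (right) shows it lined up with the pocket, both at column 600. I'll lower it in small steps and watch the force.

arm_command(increments=[{"dx": -0.05,"dy": -0.1,"dz": 0.5,"turn": 0},{"dx": -0.05,"dy": -0.1,"dz": 1.0,"turn": 0},{"dx": -0.05,"dy": -0.1,"dz": 1.3,"turn": 0},{"dx": -0.05,"dy": -0.1,"dz": 1.6,"turn": 0},{"dx": -0.05,"dy": -0.1,"dz": 1.8,"turn": 0},{"dx": -0.05,"dy": -0.1,"dz": 1.8,"turn": 0},{"dx": -0.05,"dy": -0.1,"dz": 1.8,"turn": 0},{"dx": -0.05,"dy": -0.1,"dz": 1.8,"turn": 0}])

```text
time: 6.02
eef_pos: [556.9, -34.3, 58.8]
orientation: [3.141, -0.0, 1.186]
force: [-0.0, 0.1, -1.8]
gripper_width: 40.7
grasp_force: 20.0
```

arm_command(increments=[{"dx": 0,"dy": 0,"dz": 0.15,"turn": 0},{"dx": 0,"dy": 0,"dz": 0.3,"turn": 0},{"dx": 0,"dy": 0,"dz": 0.4,"turn": 0},{"dx": 0,"dy": 0,"dz": 0.4,"turn": 0},{"dx": 0,"dy": 0,"dz": 0.4,"turn": 0},{"dx": 0,"dy": 0,"dz": 0.4,"turn": 0}])

```text
time: 6.52
eef_pos: [556.8, -34.2, 54.8]
orientation: [3.142, -0.0, 1.186]
force: [0.2, 0.2, -1.0]
gripper_width: 40.6
grasp_force: 20.0
```

arm_command(increments=[{"dx": 0,"dy": 0,"dz": 0.05,"turn": 0},{"dx": 0,"dy": 0,"dz": 0.1,"turn": 0},{"dx": 0,"dy": 0,"dz": 0.1,"turn": 0},{"dx": 0,"dy": 0,"dz": 0.1,"turn": 0}])

```text
time: 6.85
eef_pos: [556.9, -34.2, 53.9]
orientation: [3.141, -0.0, 1.186]
force: [-0.1, 0.3, 0.3]
gripper_width: 40.8
grasp_force: 20.0
```

arm_command(increments=[{"dx": 0,"dy": 0,"dz": 0.05,"turn": 0},{"dx": 0,"dy": 0,"dz": 0.05,"turn": 0},{"dx": 0,"dy": 0,"dz": 0.05,"turn": 0},{"dx": 0,"dy": 0,"dz": 0.05,"turn": 0},{"dx": 0,"dy": 0,"dz": 0.05,"turn": 0},{"dx": 0,"dy": 0,"dz": 0.05,"turn": 0}], hand=80)

```text
time: 7.35
eef_pos: [556.7, -34.2, 53.2]
orientation: [-3.142, 0.0, 1.186]
force: [0.8, -0.4, 0.0]
gripper_width: 67.4
grasp_force: 0.0
```

arm_command(increments=[{"dx": 0,"dy": 0,"dz": 0,"turn": 0},{"dx": 0,"dy": 0,"dz": -2,"turn": 0},{"dx": 0,"dy": 0,"dz": -5,"turn": 0},{"dx": 0,"dy": 0,"dz": -9,"turn": 0},{"dx": 0,"dy": 0,"dz": -13,"turn": 0},{"dx": 0,"dy": 0,"dz": -16,"turn": 0},{"dx": 0,"dy": 0,"dz": -16,"turn": 0},{"dx": 0,"dy": 0,"dz": -16,"turn": 0}])

```text
time: 8.02
eef_pos: [558.5, -34.6, 216.2]
orientation: [3.136, -0.001, 1.186]
force: [-0.3, -0.0, -0.1]
gripper_width: 69.7
grasp_force: 0.0
```

```bash
python3 -c "
from h import *
f=grab('wrist'); P=cloud(f); C=np.array([571.3,-1.2]);a=np.radians(67.9);ay=np.array([np.cos(a),np.sin(a)]);ax=np.array([ay[1],-ay[0]])
X=(P[...,:2]-C)@ax; Y=(P[...,:2]-C)@ay; Z=P[...,2]
for s in(36,-36):
    m=(np.abs(X)<30)&(np.abs(Y-s)<27)&(np.abs(Z-82)<5); v,u=np.nonzero(m);(c,r)=cv2.minEnclosingCircle(np.stack([u,v],1).astype(np.float32));q=plane(f,c[0],c[1],82)[:2]-C;print('jar px',c,r,'X',q@ax,'Y',q@ay,'Z',np.percentile(Z[m],[5,50,95]))
go(475,-294,200,82.1)
"
```

```text
jar px (280.0, 127.5) 21.52334213256836 X 0.13814963638948202 Y 35.75368705623591 Z [80.57597848 81.81796745 83.03042299]
jar px (278.7896423339844, 197.89309692382812) 19.471412658691406 X -1.1521166329877432 Y -36.02411679928349 Z [80.63868638 81.96734964 83.08872566]
t 8.07 pos [557.  -34.3 213.8] rpy [ 1.7992e+02 -1.0000e-02  6.7930e+01] F [-0.29 -0.06  0.56] w 69.6 -> dx dy dz(cm) [-27.15   2.15   1.37] turn -14.17
```

The jar stands in its pocket with its lid level at z=82, about 1 mm off centre. Now the bar.

arm_command(increments=[{"dx": -32.2,"dy": 3.1,"dz": 1.4,"turn": -14.2},{"dx": -32.2,"dy": 3.1,"dz": 1.4,"turn": -14.2},{"dx": -32.2,"dy": 3.1,"dz": 1.4,"turn": -14.2},{"dx": -32.2,"dy": 3.1,"dz": 1.4,"turn": -14.2},{"dx": -32.2,"dy": 3.1,"dz": 1.4,"turn": -14.2},{"dx": -32.2,"dy": 3.1,"dz": 1.4,"turn": -14.2},{"dx": -32.2,"dy": 3.1,"dz": 1.4,"turn": -14.2},{"dx": -32.2,"dy": 3.1,"dz": 1.4,"turn": -14.2},{"dx": -32.2,"dy": 3.1,"dz": 1.4,"turn": -14.2},{"dx": -32.2,"dy": 3.1,"dz": 1.4,"turn": -14.2},{"dx": -32.2,"dy": 3.1,"dz": 1.4,"turn": -14.2},{"dx": -32.2,"dy": 3.1,"dz": 1.4,"turn": -14.2}], hand=80)

```text
time: 9.07
eef_pos: [464.5, -342.6, 198.1]
orientation: [-3.14, -0.002, 1.435]
force: [0.3, -0.5, 0.2]
gripper_width: 69.8
grasp_force: 0.0
```

```bash
python3 -c "
from h import *
go(471.5,-294,200,82.1)
f=grab('wrist','w4.png'); P=cloud(f); C=np.array([471.5,-294]);a=np.radians(82.1);ay=np.array([np.cos(a),np.sin(a)]);ax=np.array([ay[1],-ay[0]])
X=(P[...,:2]-C)@ax; Y=(P[...,:2]-C)@ay; Z=P[...,2]
near=(np.abs(X)<30)&(np.abs(Y)<100)
for nm,lo,hi,z in(('rail',48,64,56),('strip',4,13,8)):
    m=near&(Z>lo)&(Z<hi); v,u=np.nonzero(m); q=plane(f,u,v,np.full(len(u),float(z)))[:,:2]-C
    x,y=q@ax,q@ay; k=np.polyfit(y[np.abs(y)<40],x[np.abs(y)<40],1)
    (c,s,an)=cv2.minAreaRect(q.astype(np.float32));
    print(nm,m.sum(),'Z',np.percentile(Z[m],[5,50,95]).round(1),'X',np.percentile(x,[1,50,99]).round(1),'Y',np.percentile(y,[.5,50,99.5]).round(1),'slope deg',np.degrees(k[0]),'rect',np.array(c)@ax,np.array(c)@ay,s,an)
"
```

```text
t 9.07 pos [ 464.5 -342.6  198.1] rpy [-1.7991e+02 -1.0000e-01  8.2200e+01] F [ 0.28 -0.48  0.16] w 69.8 -> dx dy dz(cm) [ 4.91  0.03 -0.19] turn 0.1
rail 1399 Z [54.6 55.9 57.1] X [-8.3 -0.8  7.4] Y [-49.2  -0.2  42. ] slope deg 0.4111933006090518 rect -0.320949653085517 -3.5710728728156127 (91.28555297851562, 15.692719459533691) 81.8434066772461
strip 2239 Z [6.6 7.9 9.2] X [-15.3  -0.   14.4] Y [-86.5  19.6  79.8] slope deg -0.1880332918798324 rect -0.4629874297494665 -3.355220679117983 (166.4200897216797, 29.960140228271484) 81.93852233886719
```

View pics/w4.png

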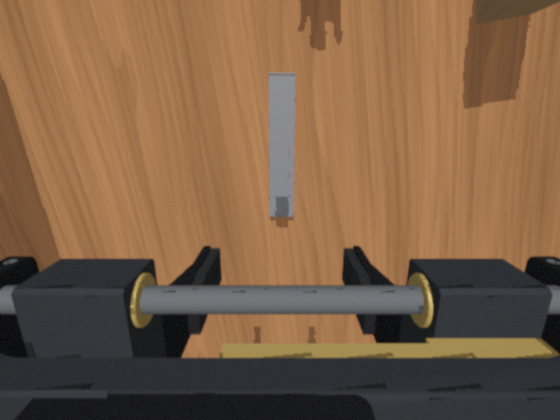

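The wrist view shows the bar running from (282,73) to (282,218), aligned with the tool. It is centred at (470.6,-297.4) with yaw 81.9°, and the rail's top is at z=56 as expected. I'll descend and grip it.

arm_command(increments=[{"dx": 4.6,"dy": 0,"dz": 0,"turn": 0.3},{"dx": 4.6,"dy": 0,"dz": 3,"turn": 0.3},{"dx": 4.6,"dy": 0,"dz": 7,"turn": 0.3},{"dx": 4.6,"dy": 0,"dz": 11,"turn": 0.3},{"dx": 4.6,"dy": 0,"dz": 12,"turn": 0.3},{"dx": 4.6,"dy": 0,"dz": 12,"turn": 0.3},{"dx": 4.6,"dy": 0,"dz": 12,"turn": 0.3},{"dx": 4.6,"dy": 0,"dz": 12,"turn": 0.3},{"dx": 4.6,"dy": 0,"dz": 12,"turn": 0.3}])

```text
time: 9.87
eef_pos: [472.7, -300.1, 82.3]
orientation: [3.137, 0.003, 1.428]
force: [-0.5, 0.1, 0.4]
gripper_width: 69.5
grasp_force: 0.0
```

```bash
python3 -c "
from h import *
go(470.6,-297.4,29,81.9)
grab('side');go(470.6,-297.4,29,81.9)"
```

```text
t 9.87 pos [ 472.7 -300.1   82.3] rpy [1.7976e+02 1.5000e-01 8.1830e+01] F [-0.49  0.13  0.43] w 69.5 -> dx dy dz(cm) [ 0.26 -0.27  5.33] turn -0.07
t 9.92 pos [ 472.4 -300.1   82. ] rpy [1.7978e+02 1.4000e-01 8.1830e+01] F [-0.23 -0.04 -0.07] w 69.7 -> dx dy dz(cm) [ 0.25 -0.24  5.3 ] turn -0.07
```

arm_command(increments=[{"dx": 0.1,"dy": 0,"dz": 1.5,"turn": 0},{"dx": 0.1,"dy": 0,"dz": 3,"turn": 0},{"dx": 0.1,"dy": 0,"dz": 4,"turn": 0},{"dx": 0.1,"dy": 0,"dz": 4.8,"turn": 0},{"dx": 0.1,"dy": 0,"dz": 4.8,"turn": 0},{"dx": 0.1,"dy": 0,"dz": 4.8,"turn": 0},{"dx": 0.1,"dy": 0,"dz": 4.8,"turn": 0},{"dx": 0.1,"dy": 0,"dz": 4.8,"turn": 0},{"dx": 0.1,"dy": 0,"dz": 4.8,"turn": 0},{"dx": 0.1,"dy": 0,"dz": 4.8,"turn": 0}])

```text
time: 10.75
eef_pos: [471.3, -298.0, 31.8]
orientation: [3.141, 0.001, 1.428]
force: [-0.8, -0.0, -0.4]
gripper_width: 69.8
grasp_force: 0.0
```

```bash
python3 -c "
from h import *
go(470.6,-297.4,29,81.9)"
```

```text
t 10.75 pos [ 471.3 -298.    31.8] rpy [1.7995e+02 3.0000e-02 8.1830e+01] F [-0.84 -0.03 -0.4 ] w 69.8 -> dx dy dz(cm) [ 0.05 -0.07  0.28] turn -0.07
```

arm_command(increments=[{"dx": 0,"dy": 0,"dz": 0.2,"turn": 0},{"dx": 0,"dy": 0,"dz": 0.2,"turn": 0},{"dx": 0,"dy": 0,"dz": 0.2,"turn": 0},{"dx": 0,"dy": 0,"dz": 0.2,"turn": 0},{"dx": 0,"dy": 0,"dz": 0.2,"turn": 0},{"dx": 0,"dy": 0,"dz": 0.2,"turn": 0},{"dx": 0,"dy": 0,"dz": 0.2,"turn": 0},{"dx": 0,"dy": 0,"dz": 0.2,"turn": 0},{"dx": 0,"dy": 0,"dz": 0.2,"turn": 0},{"dx": 0,"dy": 0,"dz": 0.2,"turn": 0},{"dx": 0,"dy": 0,"dz": 0.2,"turn": 0},{"dx": 0,"dy": 0,"dz": 0.2,"turn": 0}], hand=0, squeeze=45)

```text
time: 11.75
eef_pos: [470.9, -297.7, 29.3]
orientation: [-3.141, 0.0, 1.428]
force: [-0.5, -0.2, 0.6]
gripper_width: 15.0
grasp_force: 45.0
```

arm_command(increments=[{"dx": 0,"dy": 0,"dz": 0,"turn": 0},{"dx": 0,"dy": 0,"dz": 0,"turn": 0},{"dx": 0,"dy": 0,"dz": 0,"turn": 0},{"dx": 0,"dy": 0,"dz": 0,"turn": 0}], hand=0, squeeze=45)

```text
time: 12.08
eef_pos: [470.9, -297.7, 29.2]
orientation: [-3.142, 0.0, 1.428]
force: [-0.3, 0.3, 0.3]
gripper_width: 14.5
grasp_force: 45.0
```

arm_command(increments=[{"dx": 0,"dy": 0,"dz": -2,"turn": 0},{"dx": 0,"dy": 0,"dz": -5,"turn": 0},{"dx": 0,"dy": 0,"dz": -9,"turn": 0},{"dx": 0,"dy": 0,"dz": -13,"turn": 0},{"dx": 0,"dy": 0,"dz": -17,"turn": 0},{"dx": 0,"dy": 0,"dz": -19,"turn": 0},{"dx": 0,"dy": 0,"dz": -19,"turn": 0},{"dx": 0,"dy": 0,"dz": -19,"turn": 0},{"dx": 0,"dy": 0,"dz": -19,"turn": 0},{"dx": 0,"dy": 0,"dz": -19,"turn": 0}])

```text
time: 12.92
eef_pos: [469.8, -296.7, 216.5]
orientation: [-3.138, -0.002, 1.428]
force: [0.3, -0.2, -2.6]
gripper_width: 14.7
grasp_force: 45.0
```

```bash
cat > bar.py <<'E'
from h import *
def bar(f):
    s=robot.read_state(); T=np.array(s['eef_pos']); M=R.from_euler('xyz',s['orientation']).as_matrix()
    P=(cloud(f)-T)@M   # tool frame
    m=(f['depth']>0)&(np.abs(P[...,1])<25)&(P[...,0]<100)&(P[...,0]>25)
    st=m&(np.abs(P[...,2]-21)<8); rl=m&(np.abs(P[...,2]+27)<7)
    for n,k in(('strip',st),('rail',rl)):
        if k.sum()<30: print(n,k.sum()); continue
        q=P[k]; A=np.c_[q[:,0],np.ones(len(q))]
        pz=np.linalg.lstsq(A,q[:,2],rcond=None)[0]
        ys=[(x,np.mean(np.percentile(q[np.abs(q[:,0]-x)<4,1],[2,98])).round(2)) for x in (50,60,70,78) if (np.abs(q[:,0]-x)<4).sum()>10]
        print(n,k.sum(),'xmax',np.percentile(q[:,0],[98,99.5,100]).round(1),'ymid',ys,'z(x=0) slope',pz.round(3),'zmed',np.median(q[:,2]).round(1))
E
python3 -c "
from bar import *
f=grab('wrist','w5.png');bar(f)
go(571.3-0.376*0,-1.2,200,67.9)"
```

```text
strip 3337 xmax [83.8 84.5 84.5] ymid [(50, np.float64(-0.35)), (60, np.float64(-0.62)), (70, np.float64(-0.48)), (78, np.float64(-0.49))] z(x=0) slope [1.1000e-02 2.0681e+01] zmed 21.4
rail 1252 xmax [46.7 46.8 47. ] ymid [(50, np.float64(0.09))] z(x=0) slope [  0.042 -28.015] zmed -26.7
t 12.97 pos [ 469.8 -296.8  216.6] rpy [-1.7978e+02 -1.4000e-01  8.1830e+01] F [-0.69 -0.25 -1.12] w 14.3 -> dx dy dz(cm) [30.69  5.85  1.71] turn 13.93
```

View pics/w5.png

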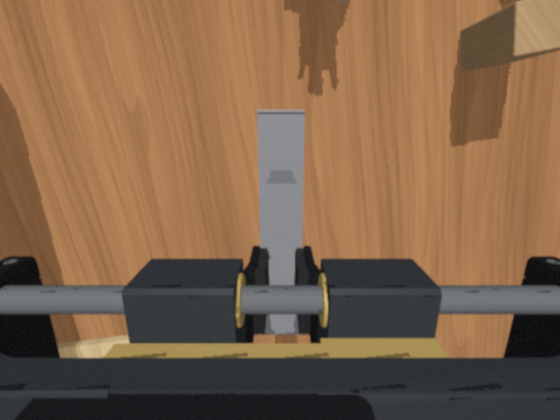

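The wrist view shows the bar gripped squarely, with its far end at (281,111) and straight ahead. Its measured offset in the hand is under 1 mm and it is level. I'll carry it over the carrier.

arm_command(increments=[{"dx": 30.7,"dy": 5.8,"dz": 1.7,"turn": 13.9},{"dx": 30.7,"dy": 5.8,"dz": 1.7,"turn": 13.9},{"dx": 30.7,"dy": 5.8,"dz": 1.7,"turn": 13.9},{"dx": 30.7,"dy": 5.8,"dz": 1.7,"turn": 13.9},{"dx": 30.7,"dy": 5.8,"dz": 1.7,"turn": 13.9},{"dx": 30.7,"dy": 5.8,"dz": 1.7,"turn": 13.9},{"dx": 30.7,"dy": 5.8,"dz": 1.7,"turn": 13.9},{"dx": 30.7,"dy": 5.8,"dz": 1.7,"turn": 13.9},{"dx": 30.7,"dy": 5.8,"dz": 1.7,"turn": 13.9},{"dx": 30.7,"dy": 5.8,"dz": 1.7,"turn": 13.9},{"dx": 30.7,"dy": 5.8,"dz": 1.7,"turn": 13.9},{"dx": 30.7,"dy": 5.8,"dz": 1.7,"turn": 13.9}])

```text
time: 13.97
eef_pos: [571.4, -3.2, 201.5]
orientation: [-3.14, 0.001, 1.184]
force: [-0.7, -0.3, -1.2]
gripper_width: 14.7
grasp_force: 45.0
```

arm_command(increments=[{"dx": 0,"dy": 0,"dz": 1,"turn": 0},{"dx": 0,"dy": 0,"dz": 2,"turn": 0},{"dx": 0,"dy": 0,"dz": 3,"turn": 0},{"dx": 0,"dy": 0,"dz": 3.5,"turn": 0},{"dx": 0,"dy": 0,"dz": 3.5,"turn": 0},{"dx": 0,"dy": 0,"dz": 3.5,"turn": 0},{"dx": 0,"dy": 0,"dz": 3.5,"turn": 0},{"dx": 0,"dy": 0,"dz": 3.5,"turn": 0},{"dx": 0,"dy": 0,"dz": 3.5,"turn": 0},{"dx": 0,"dy": 0,"dz": 3.5,"turn": 0},{"dx": 0,"dy": 0,"dz": 3.5,"turn": 0},{"dx": 0,"dy": 0,"dz": 3.5,"turn": 0}])

```text
time: 14.97
eef_pos: [572.1, -2.0, 167.5]
orientation: [3.141, -0.0, 1.186]
force: [0.1, 0.1, -1.0]
gripper_width: 14.1
grasp_force: 45.0
```

```bash
python3 -c "
from bar import *
go(571.5,-1.7,160,67.9)
f=grab('wrist','w6.png');bar(f)
P=cloud(f); C=np.array([571.3,-1.2]);a=np.radians(67.9);ay=np.array([np.cos(a),np.sin(a)]);ax=np.array([ay[1],-ay[0]])
X=(P[...,:2]-C)@ax; Y=(P[...,:2]-C)@ay; Z=P[...,2]
near=(np.abs(X)<55)&(np.abs(Y)<120)&(f['depth']>0)
for n,m in (('base',near&(Z>15)&(Z<28)),('cheek',near&(Y>68)&(Z>98)&(Z<125)),('post',near&(Y>68)&(Z>86)&(Z<97)),('bar',near&(Z>127)&(Z<150))):
    if m.sum()>20: print(n,m.sum(),'X',np.percentile(X[m],[1,50,99]).round(1),'Y',np.percentile(Y[m],[1,50,99,100]).round(1),'Z',np.percentile(Z[m],[2,50,98]).round(1))
go(571.5,-1.7,160,67.9)
g=grab('side','s6.png');a=cv2.imread('pics/s6.png')[130:300,190:340];b=cv2.imread('pics/w6.png')[:300,130:430]
cv2.imwrite('pics/c6.png',np.hstack([cv2.resize(a,(353,400)),cv2.resize(b,(400,400))]))
"
```

```text
t 14.97 pos [572.1  -2.  167.5] rpy [179.98  -0.    67.93] F [ 0.09  0.14 -1.05] w 14.1 -> dx dy dz(cm) [ 0.01 -0.07  0.75] turn 0.03
strip 3313 xmax [83.8 84.4 84.5] ymid [(50, np.float64(-0.19)), (60, np.float64(-0.34)), (70, np.float64(-0.36)), (78, np.float64(-0.36))] z(x=0) slope [1.2000e-02 2.0515e+01] zmed 21.3
rail 1256 xmax [46.6 46.7 46.8] ymid [(50, np.float64(0.21))] z(x=0) slope [  0.045 -28.252] zmed -26.7
base 3102 X [-34.8 -12.2  34.8] Y [-59.4  30.2  98.2  98.3] Z [20.4 22.  25.6]
cheek 426 X [-23.9  -1.4  24.1] Y [72.8 81.5 90.5 90.5] Z [105.4 111.  116.5]
bar 4004 X [-14.1   0.2  15.5] Y [-78.6  57.1  83.4  84. ] Z [144.5 146.1 147.5]
t 15.02 pos [572.   -2.  167.4] rpy [179.99  -0.    67.93] F [-0.28 -1.13 -1.25] w 14.5 -> dx dy dz(cm) [ 0.01 -0.06  0.74] turn 0.03
```

View pics/c6.png

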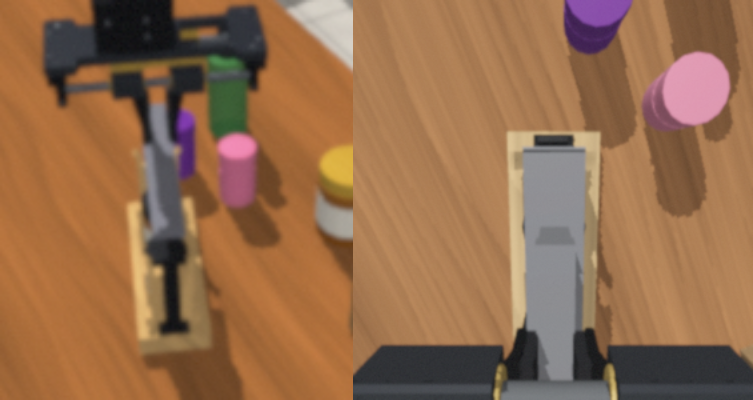

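The side crop (left) shows the bar above the carrier, between the hooks. The wrist crop (right) shows its far end at (555,150), just inside the hook at (553,140), and centred to 0.7 mm. I'll correct that and go down to just above first contact, which I expect near TCP z 134.

arm_command(increments=[{"dx": 0,"dy": -0.06,"dz": 0.5,"turn": 0},{"dx": 0,"dy": -0.06,"dz": 1,"turn": 0},{"dx": 0,"dy": -0.06,"dz": 1.5,"turn": 0},{"dx": 0,"dy": -0.06,"dz": 2,"turn": 0},{"dx": 0,"dy": -0.06,"dz": 2.4,"turn": 0},{"dx": 0,"dy": -0.06,"dz": 2.7,"turn": 0},{"dx": 0,"dy": -0.06,"dz": 2.7,"turn": 0},{"dx": 0,"dy": -0.06,"dz": 2.7,"turn": 0},{"dx": 0,"dy": -0.06,"dz": 2.7,"turn": 0},{"dx": 0,"dy": -0.06,"dz": 2.7,"turn": 0},{"dx": 0,"dy": -0.06,"dz": 2.7,"turn": 0},{"dx": 0,"dy": -0.06,"dz": 2.7,"turn": 0}])

```text
time: 16.07
eef_pos: [571.6, -1.9, 140.5]
orientation: [3.141, -0.0, 1.186]
force: [-0.5, 0.4, -1.4]
gripper_width: 14.5
grasp_force: 45.0
```

arm_command(increments=[{"dx": 0,"dy": 0,"dz": 0.1,"turn": 0},{"dx": 0,"dy": 0,"dz": 0.2,"turn": 0},{"dx": 0,"dy": 0,"dz": 0.3,"turn": 0},{"dx": 0,"dy": 0,"dz": 0.3,"turn": 0},{"dx": 0,"dy": 0,"dz": 0.3,"turn": 0},{"dx": 0,"dy": 0,"dz": 0.3,"turn": 0},{"dx": 0,"dy": 0,"dz": 0.3,"turn": 0},{"dx": 0,"dy": 0,"dz": 0.3,"turn": 0}])

```text
time: 16.73
eef_pos: [571.4, -1.8, 137.3]
orientation: [3.142, 0.0, 1.186]
force: [-0.8, 0.2, -1.4]
gripper_width: 14.5
grasp_force: 45.0
```

arm_command(increments=[{"dx": 0,"dy": 0,"dz": 0.1,"turn": 0},{"dx": 0,"dy": 0,"dz": 0.2,"turn": 0},{"dx": 0,"dy": 0,"dz": 0.3,"turn": 0},{"dx": 0,"dy": 0,"dz": 0.3,"turn": 0},{"dx": 0,"dy": 0,"dz": 0.3,"turn": 0}])

```text
time: 17.15
eef_pos: [571.7, -1.6, 134.5]
orientation: [3.141, -0.001, 1.186]
force: [0.6, 1.6, 0.6]
gripper_width: 14.7
grasp_force: 45.0
```

arm_command(increments=[{"dx": 0,"dy": 0,"dz": 0.1,"turn": 0},{"dx": 0,"dy": 0,"dz": 0.2,"turn": 0},{"dx": 0,"dy": 0,"dz": 0.2,"turn": 0},{"dx": 0,"dy": 0,"dz": 0.2,"turn": 0}])

```text
time: 17.48
eef_pos: [571.9, -1.5, 132.7]
orientation: [3.141, -0.001, 1.186]
force: [1.6, 3.7, 2.5]
gripper_width: 14.7
grasp_force: 45.0
```

arm_command(increments=[{"dx": 0,"dy": 0,"dz": 0.1,"turn": 0},{"dx": 0,"dy": 0,"dz": 0.2,"turn": 0},{"dx": 0,"dy": 0,"dz": 0.2,"turn": 0},{"dx": 0,"dy": 0,"dz": 0.2,"turn": 0}])

```text
time: 17.82
eef_pos: [572.0, -1.4, 130.8]
orientation: [3.141, -0.001, 1.186]
force: [1.2, 4.8, 4.4]
gripper_width: 14.4
grasp_force: 45.0
```

Contact at TCP z≈134, as predicted. The sideways force points along carrier +y, so the bar sits about 1 mm too far toward −y. I'll shift along tool +x and continue.

arm_command(increments=[{"dx": 0.06,"dy": 0,"dz": 0,"turn": 0},{"dx": 0.12,"dy": 0,"dz": 0,"turn": 0},{"dx": 0.12,"dy": 0,"dz": 0,"turn": 0},{"dx": 0.12,"dy": 0,"dz": 0,"turn": 0},{"dx": 0.12,"dy": 0,"dz": 0,"turn": 0}])

```text
time: 18.23
eef_pos: [572.0, -0.7, 130.4]
orientation: [3.141, -0.0, 1.186]
force: [2.0, 4.4, 5.0]
gripper_width: 14.8
grasp_force: 45.0
```

arm_command(increments=[{"dx": 0,"dy": 0,"dz": 0.07,"turn": 0},{"dx": 0,"dy": 0,"dz": 0.1,"turn": 0},{"dx": 0,"dy": 0,"dz": 0.1,"turn": 0}])

```text
time: 18.48
eef_pos: [572.1, -0.5, 129.3]
orientation: [3.141, -0.001, 1.186]
force: [2.8, 5.7, 4.8]
gripper_width: 14.3
grasp_force: 45.0
```

arm_command(increments=[{"dx": 0.06,"dy": 0,"dz": 0,"turn": 0},{"dx": 0.12,"dy": 0,"dz": 0,"turn": 0},{"dx": 0.12,"dy": 0,"dz": 0,"turn": 0},{"dx": 0.12,"dy": 0,"dz": 0,"turn": 0},{"dx": 0.12,"dy": 0,"dz": 0,"turn": 0},{"dx": 0.12,"dy": 0,"dz": 0,"turn": 0}])

```text
time: 18.98
eef_pos: [572.1, 0.3, 128.9]
orientation: [-3.141, 0.0, 1.186]
force: [1.6, 3.2, 2.1]
gripper_width: 14.6
grasp_force: 45.0
```

```bash
python3 -c "
from bar import *
s=robot.read_state(); print(s['force'],s['moment'])
f=grab('wrist');bar(f)
go(571.5,-1.7,121,67.9)
P=cloud(f); C=np.array([571.3,-1.2]);a=np.radians(67.9);ay=np.array([np.cos(a),np.sin(a)]);ax=np.array([ay[1],-ay[0]])
X=(P[...,:2]-C)@ax; Y=(P[...,:2]-C)@ay; Z=P[...,2]
near=(np.abs(X)<55)&(np.abs(Y)<120)&(f['depth']>0)
for n,m in (('base',near&(Z>15)&(Z<28)),('bar',near&(Z>102)&(Z<115)&(Y>0)&(Y<84.5)),('hook',near&(np.abs(X)<10)&(Z>112)&(Z<123)&(Y>79))):
    if m.sum()>20: print(n,m.sum(),'X',np.percentile(X[m],[1,50,99]).round(1),'Y',np.percentile(Y[m],[1,50,99,100]).round(1),'Z',np.percentile(Z[m],[2,50,98]).round(1))
"
```

```text
[1.57409837 3.15037266 2.12202018] [ 0.23082218 -0.19371181  0.02586381]
strip 3865 xmax [87.7 89.4 89.5] ymid [(50, np.float64(-0.39)), (60, np.float64(-0.13)), (70, np.float64(-0.42)), (78, np.float64(-0.16))] z(x=0) slope [-0.058 27.834] zmed 25.2
rail 1222 xmax [46.4 46.5 46.8] ymid [(50, np.float64(0.22))] z(x=0) slope [  0.079 -26.946] zmed -24.1
t 19.03 pos [5.721e+02 3.000e-01 1.290e+02] rpy [-1.7998e+02  1.0000e-02  6.7930e+01] F [2.27 3.22 1.62] w 14.7 -> dx dy dz(cm) [-0.21  0.02  0.8 ] turn 0.03
base 4002 X [-34.8  -1.4  34.7] Y [-52.   35.   97.9  98. ] Z [20.  21.9 25.4]
bar 3693 X [-22.7  -0.6  22.7] Y [ 1.9 58.9 83.7 84.3] Z [102.1 104.1 110.9]
hook 245 X [-7.9 -0.6  7.3] Y [85.9 88.7 91.2 91.2] Z [112.3 114.8 116.5]
```

```bash
cat > b2.py <<'E'
from h import *
f=grab('wrist')
s=robot.read_state(); T=np.array(s['eef_pos']); M=R.from_euler('xyz',s['orientation']).as_matrix()
P=(cloud(f)-T)@M; W=cloud(f); ok=f['depth']>0
for x in (30,38,44,50,55,60,65,70,75,80,84,88):
    k=ok&(np.abs(P[...,0]-x)<2)&(np.abs(P[...,1])<(6 if x<46 else 12))&(W[...,2]>60)
    if k.sum()>5: print(x,k.sum(),'worldZ',np.percentile(W[k][:,2],[5,50,95]).round(1),'toolz',np.median(P[k][:,2]).round(1))
print(T.round(1),s['force'].round(1))
E
python3 b2.py
```

```text
30 831 worldZ [153.2 239.6 240.9] toolz -110.7
38 169 worldZ [151.9 152.9 153.9] toolz -23.9
44 383 worldZ [103.8 140.6 153.4] toolz -11.6
50 211 worldZ [103.  104.  105.1] toolz 25.0
55 214 worldZ [102.4 103.6 104.6] toolz 25.3
60 216 worldZ [102.2 103.3 104.3] toolz 25.7
65 249 worldZ [101.8 103.  104.2] toolz 25.9
70 217 worldZ [101.6 102.7 103.6] toolz 26.3
75 221 worldZ [101.2 102.2 103.3] toolz 26.7
80 218 worldZ [100.3 101.9 105.7] toolz 27.0
84 196 worldZ [106.6 111.2 115.7] toolz 17.7
88 156 worldZ [113.1 115.  116.3] toolz 13.9
[5.721e+02 3.000e-01 1.290e+02] [2.  4.  1.4]
```

The depth profile shows the bar pitched about 0.07 rad in the grip. The +y end has already gone down, with its underside at about 93.5, while the −y end is still on its hook, at about 105. The forces are low, so I'll keep pressing in small steps.

arm_command(increments=[{"dx": 0,"dy": 0,"dz": 0.05,"turn": 0},{"dx": 0,"dy": 0,"dz": 0.1,"turn": 0},{"dx": 0,"dy": 0,"dz": 0.1,"turn": 0}])

```text
time: 19.33
eef_pos: [572.3, 0.4, 128.2]
orientation: [-3.142, -0.0, 1.186]
force: [1.3, 4.0, 3.0]
gripper_width: 14.3
grasp_force: 45.0
```

arm_command(increments=[{"dx": 0,"dy": 0,"dz": 0.05,"turn": 0},{"dx": 0,"dy": 0,"dz": 0.1,"turn": 0},{"dx": 0,"dy": 0,"dz": 0.1,"turn": 0}])

```text
time: 19.58
eef_pos: [572.5, 0.6, 127.4]
orientation: [3.141, -0.0, 1.186]
force: [2.2, 4.0, 4.0]
gripper_width: 14.6
grasp_force: 45.0
```

```bash
python3 b2.py | grep -v '^[348][048] '
```

```text
50 213 worldZ [101.3 102.4 103.4] toolz 25.1
55 214 worldZ [100.9 102.  103.1] toolz 25.5
60 217 worldZ [100.4 101.5 102.6] toolz 26.0
65 249 worldZ [100.2 101.1 102.2] toolz 26.4
70 218 worldZ [ 99.9 100.9 102. ] toolz 26.7
75 220 worldZ [ 99.4 100.4 101.4] toolz 27.1
[5.725e+02 5.000e-01 1.275e+02] [1.6 4.2 5.7]
```

arm_command(increments=[{"dx": 0,"dy": 0,"dz": 0.05,"turn": 0},{"dx": 0,"dy": 0,"dz": 0.1,"turn": 0},{"dx": 0,"dy": 0,"dz": 0.1,"turn": 0}])

```text
time: 19.88
eef_pos: [572.7, 0.6, 126.7]
orientation: [3.141, -0.001, 1.186]
force: [2.4, 6.0, 5.4]
gripper_width: 14.7
grasp_force: 45.0
```

arm_command(increments=[{"dx": 0,"dy": 0,"dz": 0.05,"turn": 0},{"dx": 0,"dy": 0,"dz": 0.1,"turn": 0},{"dx": 0,"dy": 0,"dz": 0.1,"turn": 0}])

```text
time: 20.13
eef_pos: [573.0, 0.4, 126.6]
orientation: [3.14, -0.001, 1.186]
force: [0.2, 4.0, 9.6]
gripper_width: 14.4
grasp_force: 45.1
```

```bash
python3 b2.py | grep -v '^[348][048] '
```

```text
50 214 worldZ [100.5 101.7 102.7] toolz 24.9
55 212 worldZ [100.3 101.4 102.5] toolz 25.2
60 216 worldZ [ 99.8 101.  102.2] toolz 25.6
65 253 worldZ [ 99.5 100.7 101.6] toolz 25.9
70 220 worldZ [ 99.1 100.3 101.4] toolz 26.3
75 221 worldZ [ 98.6 100.  101.2] toolz 26.7
[5.730e+02 4.000e-01 1.266e+02] [1.1 4.6 8.8]
```

arm_command(increments=[{"dx": 0,"dy": 0,"dz": 0.05,"turn": 0},{"dx": 0,"dy": 0,"dz": 0.1,"turn": 0},{"dx": 0,"dy": 0,"dz": 0.1,"turn": 0}])

```text
time: 20.43
eef_pos: [573.4, 0.3, 126.5]
orientation: [3.139, -0.001, 1.186]
force: [-0.4, 4.2, 13.6]
gripper_width: 14.7
grasp_force: 45.1
```

arm_command(increments=[{"dx": 0,"dy": 0,"dz": 0.05,"turn": 0},{"dx": 0,"dy": 0,"dz": 0.05,"turn": 0},{"dx": 0,"dy": 0,"dz": 0.05,"turn": 0}])

```text
time: 20.68
eef_pos: [573.5, 0.2, 126.4]
orientation: [3.139, -0.001, 1.186]
force: [-2.4, 4.7, 16.6]
gripper_width: 14.0
grasp_force: 45.2
```

```bash
python3 b2.py | grep -v '^[348][048] '
```

```text
50 212 worldZ [100.6 101.6 102.8] toolz 24.8
55 213 worldZ [100.1 101.4 102.5] toolz 25.1
60 217 worldZ [ 99.8 100.9 102.3] toolz 25.5
65 249 worldZ [ 99.5 100.6 101.8] toolz 25.8
70 219 worldZ [ 98.9 100.3 101.2] toolz 26.2
75 219 worldZ [ 98.8  99.9 101. ] toolz 26.5
[5.735e+02 2.000e-01 1.264e+02] [-2.1  4.9 16.3]
```

The force climbs to 16 N with no descent: the −y end is caught about 13 mm above its post, and there is a cross force as well. I'll ease off and look at that end.

arm_command(increments=[{"dx": 0,"dy": 0,"dz": -0.1,"turn": 0},{"dx": 0,"dy": 0,"dz": -0.2,"turn": 0},{"dx": 0,"dy": 0,"dz": -0.3,"turn": 0},{"dx": 0,"dy": 0,"dz": -0.3,"turn": 0}])

```text
time: 21.07
eef_pos: [572.6, 0.5, 127.2]
orientation: [3.141, -0.0, 1.186]
force: [2.7, 4.3, 3.3]
gripper_width: 14.7
grasp_force: 45.0
```

Run:
```python
from h import *
s=robot.read_state(); print(s['eef_pos'].round(1),s['force'].round(1),s['moment'].round(2))
C=np.array([571.3,-1.2]);a=np.radians(67.9);ay=np.array([np.cos(a),np.sin(a)]);ax=np.array([ay[1],-ay[0]])
f=grab('wrist');P=cloud(f);X=(P[...,:2]-C)@ax; Y=(P[...,:2]-C)@ay; Z=P[...,2]
g=f['img'].astype(int); grey=(np.ptp(g,axis=2)<40)&(f['depth']>0)
print('strip: Y, X edges, Z');
for y in range(48,84,5):
    k=(np.abs(Y-y)<2)&(np.abs(X)<17.5)&(Z>94)&(Z<120)&grey
    if k.sum()>10: print(y,np.percentile(X[k],[2,98]).round(1),np.median(Z[k]).round(1))
k=(Y>70)&(Y<84)&(np.abs(X)>14)&(np.abs(X)<30)&(Z>98)&~grey
print('cheeks X',np.percentile(X[k&(X<0)],[1,50,99]).round(1),np.percentile(X[k&(X>0)],[1,50,99]).round(1))
ims=[]
for n in('side','top'):
    f=grab(n);P=cloud(f)
    u0,u1,v0,v1=(225,305,200,290) if n=='side' else (240,340,195,270)
    ims.append(cv2.resize(cv2.cvtColor(f['img'][v0:v1,u0:u1],cv2.COLOR_RGB2BGR),(400,450),interpolation=cv2.INTER_CUBIC))
    np.savez(n+'8.npz',**f)
cv2.imwrite('pics/c8.png',np.hstack(ims))
```

```text
[5.726e+02 5.000e-01 1.272e+02] [2.7 4.3 3.3] [ 0.49 -0.2   0.06]
strip: Y, X edges, Z
48 [-13.8  14.1] 103.1
53 [-14.1  14.4] 102.6
58 [-14.   14.5] 102.2
63 [-14.1  14.8] 102.0
68 [-14.5  14.7] 101.7
73 [-14.4  14.5] 101.4
78 [-14.   14.6] 101.0
83 [-13.9  14.1] 101.5
cheeks X [-24.2 -20.2 -16.3] [16.  19.9 23.8]
```

View pics/c8.png

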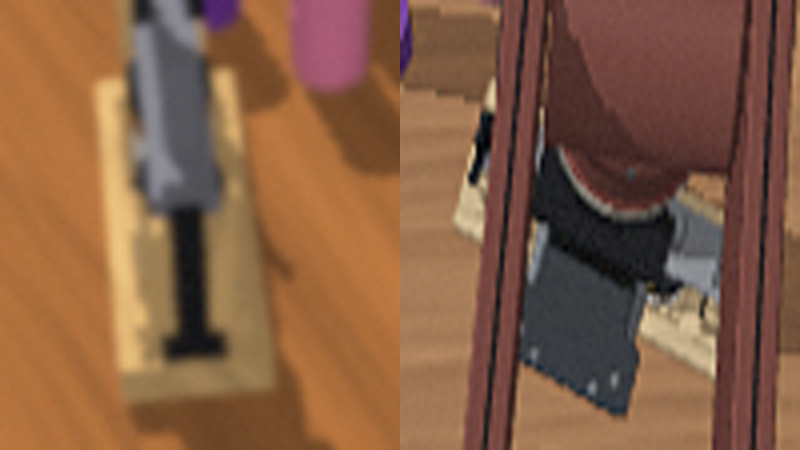

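The side crop (left) shows the bar's −y end at (185,205) resting on the top of that hook. The top crop (right) shows little because the arm covers it. Yaw and cross-centring are good. The −y end is sitting on the barb and pushing the bar toward +y, while the +y end went down almost free. I'll lift slightly to see whether the +y end is captured.

arm_command(increments=[{"dx": 0,"dy": 0,"dz": -0.15,"turn": 0},{"dx": 0,"dy": 0,"dz": -0.3,"turn": 0},{"dx": 0,"dy": 0,"dz": -0.3,"turn": 0},{"dx": 0,"dy": 0,"dz": -0.3,"turn": 0}])

```text
time: 21.55
eef_pos: [571.5, 0.6, 127.9]
orientation: [-3.139, 0.0, 1.186]
force: [4.2, 4.2, -3.2]
gripper_width: 14.4
grasp_force: 45.0
```

```bash
cat >> b2.py <<'E'
C=np.array([571.3,-1.2]);a=np.radians(67.9);ay=np.array([np.cos(a),np.sin(a)]);ax=np.array([ay[1],-ay[0]])
X=(W[...,:2]-C)@ax; Y=(W[...,:2]-C)@ay; Z=W[...,2]
k=ok&(np.abs(X)<6)&(Z>108)&(Z<122)&(Y>76)&(Y<96); print('hook Y',np.percentile(Y[k],[1,50,99]).round(1),'Z',np.percentile(Z[k],[1,50,99]).round(1))
g=f['img'].astype(int); 
col=int(np.median(np.nonzero(k)[1])); r=np.nonzero(k)[0]
for v in range(r.min()-3,r.max()+14,2): print(v,g[v,col],'Y',Y[v,col].round(1),'Z',Z[v,col].round(1))
E
python3 b2.py
```

```text
30 841 worldZ [152.5 238.6 240. ] toolz -110.6
38 174 worldZ [151.4 152.2 153.4] toolz -24.2
44 370 worldZ [103.4 139.8 152.7] toolz -11.9
50 216 worldZ [102.6 103.5 104.6] toolz 24.5
55 214 worldZ [102.2 103.3 104.3] toolz 24.7
60 217 worldZ [101.7 102.8 104. ] toolz 25.1
65 248 worldZ [101.3 102.5 103.5] toolz 25.4
70 219 worldZ [101.  102.2 103.3] toolz 25.7
75 221 worldZ [100.7 101.9 103.1] toolz 26.0
80 247 worldZ [100.1 102.1 107.3] toolz 25.8
84 183 worldZ [108.7 113.1 116.1] toolz 14.8
88 135 worldZ [113.3 114.9 116.3] toolz 13.1
[571.5   0.6 128. ] [ 4.   4.8 -3.4]
hook Y [83.7 87.1 90.6] Z [108.2 114.3 116.7]
99 [208 182 138] Y 98.0 Z 20.8
101 [112  97  75] Y 96.0 Z 26.3
103 [59 60 61] Y 89.9 Z 115.4
105 [64 65 66] Y 88.8 Z 114.9
107 [48 49 51] Y 87.6 Z 116.1
109 [24 21 26] Y 86.5 Z 114.2
111 [17 11 15] Y 85.5 Z 110.3
113 [20 20 19] Y 84.3 Z 110.6
115 [15 16 18] Y 83.2 Z 106.0
117 [54 55 57] Y 82.0 Z 103.6
119 [97 97 99] Y 80.8 Z 99.8
121 [107 105 109] Y 79.5 Z 101.6
123 [107 106 109] Y 78.3 Z 102.4
125 [106 105 108] Y 77.0 Z 101.6
127 [118 118 121] Y 75.7 Z 102.3
```

Pulling up meets resistance (−3.4 N), and the +y hook's barb is back at its free position over the strip, so the +y side has clicked. The tilt moved the strip about 3 mm toward −y, which jams the other end while I hold it rigidly. I'll release the bar so it can centre itself, then press the rail's top near its −y end with closed fingertips.

arm_command(increments=[{"dx": 0,"dy": 0,"dz": 0.1,"turn": 0},{"dx": 0,"dy": 0,"dz": 0.2,"turn": 0},{"dx": 0,"dy": 0,"dz": 0.2,"turn": 0},{"dx": 0,"dy": 0,"dz": 0.2,"turn": 0}], squeeze=10, hand=0)

```text
time: 21.93
eef_pos: [572.0, 0.5, 127.4]
orientation: [-3.141, 0.0, 1.186]
force: [0.9, 4.4, 1.0]
gripper_width: 15.7
grasp_force: 10.0
```

arm_command(increments=[{"dx": 0,"dy": 0,"dz": 0,"turn": 0},{"dx": 0,"dy": 0,"dz": 0,"turn": 0},{"dx": 0,"dy": 0,"dz": 0,"turn": 0},{"dx": 0,"dy": 0,"dz": 0,"turn": 0}], hand=45)

```text
time: 22.27
eef_pos: [572.0, -0.2, 127.5]
orientation: [-3.141, 0.001, 1.185]
force: [0.3, -0.4, -1.1]
gripper_width: 34.3
grasp_force: 0.0
```

```bash
python3 b2.py | egrep '^[5678][05] |^38|hook|\['| head -14
```

```text
30 841 worldZ [148.5 238.2 239.4] toolz -110.6
38 158 worldZ [147.6 148.7 149.6] toolz -21.1
44 166 worldZ [147.5 148.6 149.7] toolz -21.0
50 432 worldZ [ 99.7 119.9 148.2] toolz 7.6
55 210 worldZ [ 99.1 100.2 101.1] toolz 27.3
60 215 worldZ [ 99.2 100.1 101.1] toolz 27.4
65 216 worldZ [ 99.1 100.  101.2] toolz 27.5
70 237 worldZ [ 98.9  99.9 101. ] toolz 27.6
75 251 worldZ [ 98.6  99.7 100.8] toolz 27.8
80 257 worldZ [ 98.6  99.7 104.3] toolz 27.8
84 237 worldZ [ 98.  108.2 113.8] toolz 19.3
88 182 worldZ [112.9 115.  116.5] toolz 12.5
[ 5.721e+02 -1.000e-01  1.276e+02] [ 0.  -0.7 -0.6]
hook Y [84.3 88.1 91.7] Z [108.2 114.2 116.7]
```

On release the bar dropped almost level: the strip top is now at z≈100, underside ≈92. It also moved toward +y. I'll raise the hand and look at the whole bar from further back.

arm_command(increments=[{"dx": 0,"dy": 0,"dz": -2,"turn": 0},{"dx": 0,"dy": 0,"dz": -5,"turn": 0},{"dx": -3,"dy": 0,"dz": -8,"turn": 0},{"dx": -6,"dy": 0,"dz": -9,"turn": 0},{"dx": -9,"dy": 0,"dz": -9,"turn": 0},{"dx": -12,"dy": 0,"dz": -9,"turn": 0},{"dx": -14,"dy": 0,"dz": -9,"turn": 0},{"dx": -14,"dy": 0,"dz": -9,"turn": 0},{"dx": -14,"dy": 0,"dz": -9,"turn": 0},{"dx": -14,"dy": 0,"dz": -9,"turn": 0},{"dx": -14,"dy": 0,"dz": -9,"turn": 0}])

```text
time: 23.23
eef_pos: [520.0, -128.5, 217.6]
orientation: [-3.141, -0.0, 1.186]
force: [-1.2, -0.8, -0.3]
gripper_width: 39.1
grasp_force: 0.0
```

```bash
cat > b3.py <<'E'
from h import *
f=grab('wrist');W=cloud(f);ok=f['depth']>0
s=robot.read_state();print(s['time'],s['eef_pos'].round(1),s['force'].round(1))
C=np.array([571.3,-1.2]);a=np.radians(67.9);ay=np.array([np.cos(a),np.sin(a)]);ax=np.array([ay[1],-ay[0]])
X=(W[...,:2]-C)@ax; Y=(W[...,:2]-C)@ay; Z=W[...,2]
b=ok&(np.abs(X)<45)&(np.abs(Y)<110)&(Z>15)&(Z<27);print('base Y',np.percentile(Y[b],[.5,99.5]).round(1),'X',np.percentile(X[b],[1,99]).round(1))
r=ok&(np.abs(X)<14)&(np.abs(Y)<70)&(Z>142)&(Z<165)
if r.sum()>20:
    print('rail Y',np.percentile(Y[r],[.5,99.5]).round(1),'X',np.percentile(X[r],[1,99]).round(1),'slope',np.polyfit(Y[r],Z[r],1).round(4),'yaw',np.polyfit(Y[r],X[r],1).round(4))
st=ok&(np.abs(X)<12)&(np.abs(Y)<80)&(np.abs(Y)>50)&(Z>94)&(Z<115)
print('strip slope',np.polyfit(Y[st],Z[st],1).round(4),st.sum(),(Y[st]<0).sum())
g=f['img'].astype(int)
for sg in(1,-1):
    k=ok&(np.abs(X)<6)&(Z>104)&(Z<122)&(np.abs(Y-sg*87)<10)
    if k.sum()<5: print('no hook',sg);continue
    print('hook',sg,k.sum(),'Y',np.percentile(Y[k],[1,99]).round(1))
    col=int(np.median(np.nonzero(k)[1])); q=np.nonzero(k)[0]
    for v in range(q.min()-8,q.max()+8,2): print('  ',v,g[v,col],'Y',Y[v,col].round(1),'Z',Z[v,col].round(1))
E
python3 b3.py
```

```text
23.2833 [ 520.  -128.4  217.6] [ 0.2 -0.1 -0.1]
base Y [-97.   63.5] X [-34.8  34.7]
rail Y [-42.3  22.5] X [-7.5  8. ] slope [-1.890000e-02  1.493383e+02] yaw [0.0051 0.2839]
strip slope [-1.840000e-02  1.017841e+02] 849 849
no hook 1
hook -1 149 Y [-90.7 -78.6]
   133 [126 126 131] Y -70.4 Z 103.9
   135 [115 116 121] Y -72.3 Z 102.9
   137 [127 129 132] Y -74.1 Z 103.5
   139 [139 138 141] Y -75.9 Z 103.8
   141 [144 143 147] Y -77.8 Z 102.6
   143 [127 129 134] Y -79.7 Z 101.4
   145 [64 64 67] Y -81.4 Z 104.3
   147 [36 39 42] Y -83.0 Z 106.7
   149 [39 38 41] Y -84.5 Z 110.8
   151 [41 41 43] Y -86.1 Z 113.2
   153 [37 38 36] Y -87.6 Z 115.9
   155 [70 55 46] Y -89.6 Z 114.7
   157 [117  82  56] Y -104.1 Z 1.0
   159 [123  87  57] Y -106.6 Z 0.8
   161 [123  86  57] Y -109.5 Z -1.4
   163 [123  86  57] Y -111.8 Z 0.0
```

The −y end is still about 3 mm up, with its strip end at the barb's tip (Y≈−80), and the rail's −y end is at Y≈−42. The bar lies about 3 mm toward +y. I'll close the fingers and press the rail top near that end.

arm_command(increments=[{"dx": 4,"dy": 0,"dz": 0,"turn": 0},{"dx": 7.5,"dy": 0,"dz": 1,"turn": 0},{"dx": 10.5,"dy": 0,"dz": 2.5,"turn": 0},{"dx": 10.5,"dy": 0,"dz": 4,"turn": 0},{"dx": 10.5,"dy": 0,"dz": 5.2,"turn": 0},{"dx": 10.5,"dy": 0,"dz": 5.2,"turn": 0},{"dx": 10.5,"dy": 0,"dz": 5.2,"turn": 0},{"dx": 10.5,"dy": 0,"dz": 5.2,"turn": 0},{"dx": 10.5,"dy": 0,"dz": 5.2,"turn": 0},{"dx": 10.5,"dy": 0,"dz": 5.2,"turn": 0},{"dx": 10.5,"dy": 0,"dz": 5.2,"turn": 0},{"dx": 10.5,"dy": 0,"dz": 5.2,"turn": 0}], hand=0, squeeze=10)

```text
time: 24.28
eef_pos: [559.4, -32.5, 166.4]
orientation: [3.141, -0.0, 1.185]
force: [-0.2, 0.2, 0.3]
gripper_width: 0.8
grasp_force: 0.0
```

arm_command(increments=[{"dx": 0,"dy": 0,"dz": 0.15,"turn": 0},{"dx": 0,"dy": 0,"dz": 0.3,"turn": 0},{"dx": 0,"dy": 0,"dz": 0.45,"turn": 0},{"dx": 0,"dy": 0,"dz": 0.6,"turn": 0},{"dx": 0,"dy": 0,"dz": 0.6,"turn": 0},{"dx": 0,"dy": 0,"dz": 0.6,"turn": 0}])

```text
time: 24.78
eef_pos: [559.0, -32.0, 159.5]
orientation: [-3.141, 0.0, 1.186]
force: [0.2, -0.3, 0.3]
gripper_width: 0.3
grasp_force: 0.0
```

arm_command(increments=[{"dx": 0,"dy": 0,"dz": 0.15,"turn": 0},{"dx": 0,"dy": 0,"dz": 0.3,"turn": 0},{"dx": 0,"dy": 0,"dz": 0.45,"turn": 0},{"dx": 0,"dy": 0,"dz": 0.6,"turn": 0},{"dx": 0,"dy": 0,"dz": 0.7,"turn": 0},{"dx": 0,"dy": 0,"dz": 0.7,"turn": 0},{"dx": 0,"dy": 0,"dz": 0.7,"turn": 0}])

```text
time: 25.37
eef_pos: [559.1, -32.0, 152.6]
orientation: [-3.141, 0.0, 1.186]
force: [-0.4, 0.6, 0.4]
gripper_width: 0.4
grasp_force: 0.0
```

arm_command(increments=[{"dx": 0,"dy": 0,"dz": 0.05,"turn": 0},{"dx": 0,"dy": 0,"dz": 0.1,"turn": 0},{"dx": 0,"dy": 0,"dz": 0.15,"turn": 0},{"dx": 0,"dy": 0,"dz": 0.15,"turn": 0}])

```text
time: 25.7
eef_pos: [559.1, -32.1, 151.1]
orientation: [-3.141, 0.0, 1.186]
force: [-0.1, 0.3, 0.2]
gripper_width: 0.4
grasp_force: 0.0
```

arm_command(increments=[{"dx": 0,"dy": 0,"dz": 0.05,"turn": 0},{"dx": 0,"dy": 0,"dz": 0.1,"turn": 0},{"dx": 0,"dy": 0,"dz": 0.1,"turn": 0}])

```text
time: 25.95
eef_pos: [559.1, -32.0, 150.1]
orientation: [-3.141, 0.0, 1.186]
force: [-0.9, 0.1, 0.0]
gripper_width: 0.2
grasp_force: 0.0
```

arm_command(increments=[{"dx": 0,"dy": 0,"dz": 0.05,"turn": 0},{"dx": 0,"dy": 0,"dz": 0.1,"turn": 0},{"dx": 0,"dy": 0,"dz": 0.1,"turn": 0}])

```text
time: 26.2
eef_pos: [559.1, -32.0, 149.1]
orientation: [-3.141, 0.0, 1.186]
force: [-1.0, -0.3, -0.7]
gripper_width: 0.7
grasp_force: 0.0
```

arm_command(increments=[{"dx": 0,"dy": 0,"dz": 0.05,"turn": 0},{"dx": 0,"dy": 0,"dz": 0.05,"turn": 0},{"dx": 0,"dy": 0,"dz": 0.05,"turn": 0}])

```text
time: 26.45
eef_pos: [559.1, -32.1, 148.7]
orientation: [-3.142, 0.0, 1.186]
force: [0.5, 0.0, -0.2]
gripper_width: 0.5
grasp_force: 0.0
```

arm_command(increments=[{"dx": 0,"dy": 0,"dz": 0.05,"turn": 0},{"dx": 0,"dy": 0,"dz": 0.05,"turn": 0},{"dx": 0,"dy": 0,"dz": 0.05,"turn": 0}])

```text
time: 26.7
eef_pos: [559.2, -32.0, 148.2]
orientation: [-3.142, 0.0, 1.186]
force: [-0.6, 0.3, -0.2]
gripper_width: 0.2
grasp_force: 0.0
```

arm_command(increments=[{"dx": 0,"dy": 0,"dz": 0.05,"turn": 0},{"dx": 0,"dy": 0,"dz": 0.1,"turn": 0},{"dx": 0,"dy": 0,"dz": 0.1,"turn": 0}])

```text
time: 26.95
eef_pos: [559.1, -32.0, 147.1]
orientation: [-3.141, 0.0, 1.186]
force: [-0.3, 0.0, 0.5]
gripper_width: 0.8
grasp_force: 0.0
```

arm_command(increments=[{"dx": 0,"dy": 0,"dz": 0.05,"turn": 0},{"dx": 0,"dy": 0,"dz": 0.1,"turn": 0},{"dx": 0,"dy": 0,"dz": 0.1,"turn": 0}])

```text
time: 27.2
eef_pos: [559.1, -32.0, 146.1]
orientation: [-3.141, 0.0, 1.186]
force: [-0.8, 0.2, 0.2]
gripper_width: 0.3
grasp_force: 0.0
```

```bash
python3 b2.py | egrep '^[5678][05] |^38|hook|\['| head -14
```

```text
30 826 worldZ [149.4 257.3 263.6] toolz -111.2
38 512 worldZ [148.9 253.3 263.1] toolz -107.2
44 128 worldZ [148.3 149.1 150.1] toolz -2.9
50 211 worldZ [101.  148.9 149.9] toolz -2.7
55 222 worldZ [100.8 148.9 149.9] toolz -2.8
60 226 worldZ [100.7 148.7 149.7] toolz -2.6
65 226 worldZ [100.8 148.6 149.7] toolz -2.5
70 226 worldZ [100.4 148.5 149.5] toolz -2.4
75 223 worldZ [100.4 148.3 149.6] toolz -2.2
80 231 worldZ [100.2 148.1 149.3] toolz -2.0
84 176 worldZ [ 99.3 101.1 149.2] toolz 45.0
88 204 worldZ [ 99.1 100.1 101.2] toolz 46.0
[559.1 -32.  146.1] [ 0.1 -1.   0. ]
hook Y [84.5 87.6 91.8] Z [108.2 113.7 116.7]
```

arm_command(increments=[{"dx": 0,"dy": 0,"dz": 0.05,"turn": 0},{"dx": 0,"dy": 0,"dz": 0.1,"turn": 0},{"dx": 0,"dy": 0,"dz": 0.1,"turn": 0}])

```text
time: 27.5
eef_pos: [559.1, -32.0, 145.1]
orientation: [-3.141, -0.0, 1.186]
force: [0.5, 0.0, -0.5]
gripper_width: 0.6
grasp_force: 0.0
```

arm_command(increments=[{"dx": 0,"dy": 0,"dz": 0.05,"turn": 0},{"dx": 0,"dy": 0,"dz": 0.1,"turn": 0},{"dx": 0,"dy": 0,"dz": 0.1,"turn": 0}])

```text
time: 27.75
eef_pos: [559.1, -32.0, 144.1]
orientation: [-3.141, 0.0, 1.186]
force: [0.4, -0.7, -0.4]
gripper_width: 0.3
grasp_force: 0.0
```

arm_command(increments=[{"dx": 0,"dy": 0,"dz": 0.05,"turn": 0},{"dx": 0,"dy": 0,"dz": 0.1,"turn": 0},{"dx": 0,"dy": 0,"dz": 0.1,"turn": 0}])

```text
time: 28.0
eef_pos: [559.1, -32.0, 143.1]
orientation: [-3.141, 0.0, 1.186]
force: [-1.1, -0.1, -0.5]
gripper_width: 0.4
grasp_force: 0.0
```

arm_command(increments=[{"dx": 0,"dy": 0,"dz": 0.1,"turn": 0},{"dx": 0,"dy": 0,"dz": 0.2,"turn": 0},{"dx": 0,"dy": 0,"dz": 0.2,"turn": 0}])

```text
time: 28.25
eef_pos: [559.0, -32.0, 140.9]
orientation: [-3.141, 0.0, 1.186]
force: [-0.9, -1.0, -0.4]
gripper_width: 0.2
grasp_force: 0.0
```

arm_command(increments=[{"dx": 0,"dy": 0,"dz": 0.1,"turn": 0},{"dx": 0,"dy": 0,"dz": 0.15,"turn": 0},{"dx": 0,"dy": 0,"dz": 0.15,"turn": 0}])

```text
time: 28.5
eef_pos: [559.0, -32.0, 139.5]
orientation: [-3.141, 0.0, 1.186]
force: [-0.6, -0.7, -0.3]
gripper_width: 0.5
grasp_force: 0.0
```

```bash
python3 b2.py | egrep '^[5678][05] |^38|hook|\['| head -14
python3 - <<'E'
from h import *
f=grab('side'); W=cloud(f)
C=np.array([571.3,-1.2]);a=np.radians(67.9);ay=np.array([np.cos(a),np.sin(a)]);ax=np.array([ay[1],-ay[0]])
X=(W[...,:2]-C)@ax; Y=(W[...,:2]-C)@ay; Z=W[...,2]
k=(np.abs(X)<25)&(Y>-60)&(Y<20)&(Z>125)&(Z<250)
v,u=np.nonzero(k);print(u.min(),u.max(),v.min(),v.max())
for vv in range(v.min(),v.max(),4):
    r=k[vv]; print(vv,'X',X[vv][r].min().round(0) if r.any() else '',X[vv][r].max().round(0) if r.any() else '','Y',np.median(Y[vv][r]).round(0),'Z',np.median(Z[vv][r]).round(0),f['img'][vv][r].mean(0).round(0))
E
```

```text
30 860 worldZ [149.3 250.6 256.9] toolz -111.0
38 527 worldZ [148.9 246.4 256.7] toolz -106.8
44 148 worldZ [148.2 149.2 150.4] toolz -9.6
50 227 worldZ [100.8 149.  150. ] toolz -9.3
55 228 worldZ [100.7 148.8 150. ] toolz -9.2
60 227 worldZ [100.9 148.8 149.9] toolz -9.2
65 230 worldZ [100.5 148.5 149.7] toolz -8.9
70 247 worldZ [100.6 148.4 149.7] toolz -8.8
75 265 worldZ [100.5 148.5 149.5] toolz -8.9
80 270 worldZ [100.6 148.1 149.4] toolz -8.5
84 150 worldZ [ 99.4 100.8 148.9] toolz 38.8
88 210 worldZ [ 99.  100.2 101.4] toolz 39.5
[559.1 -32.  139.6] [0.4 0.3 0.2]
hook Y [84.4 87.4 91.5] Z [108.1 113.8 116.8]
251 265 181 223
181 X 5.0 5.0 Y -48.0 Z 246.0 [ 91.  56. 113.]
185 X   Y nan Z nan [nan nan nan]
189 X -4.0 5.0 Y -32.0 Z 213.0 [39. 38. 38.]
193 X -15.0 14.0 Y -44.0 Z 212.0 [39. 33. 32.]
197 X -12.0 12.0 Y -45.0 Z 201.0 [36. 34. 35.]
201 X -10.0 9.0 Y -44.0 Z 190.0 [42. 40. 41.]
205 X -9.0 8.0 Y -43.0 Z 178.0 [44. 43. 44.]
209 X -9.0 8.0 Y -45.0 Z 168.0 [68. 68. 72.]
213 X -7.0 6.0 Y -38.0 Z 152.0 [103. 103. 111.]
217 X -6.0 7.0 Y -42.0 Z 143.0 [87. 87. 94.]
221 X -7.0 4.0 Y -44.0 Z 132.0 [90. 91. 97.]
  return _methods._mean(a, axis=axis, dtype=dtype,
  ret = ret.dtype.type(ret / rcount)
<stdin>:8: RuntimeWarning: Mean of empty slice.
  ret = um.true_divide(
```

In the side view the shut fingertips still sit a few millimetres above the rail: they end well behind the TCP. I'll continue down to contact.

arm_command(increments=[{"dx": 0,"dy": 0,"dz": 0.1,"turn": 0},{"dx": 0,"dy": 0,"dz": 0.2,"turn": 0},{"dx": 0,"dy": 0,"dz": 0.25,"turn": 0},{"dx": 0,"dy": 0,"dz": 0.25,"turn": 0}])

```text
time: 28.93
eef_pos: [559.0, -32.0, 137.0]
orientation: [-3.141, 0.0, 1.186]
force: [0.5, -0.5, 0.6]
gripper_width: 0.3
grasp_force: 0.0
```

arm_command(increments=[{"dx": 0,"dy": 0,"dz": 0.1,"turn": 0},{"dx": 0,"dy": 0,"dz": 0.15,"turn": 0},{"dx": 0,"dy": 0,"dz": 0.15,"turn": 0}])

```text
time: 29.18
eef_pos: [559.1, -32.0, 135.6]
orientation: [-3.141, 0.0, 1.186]
force: [-0.1, -0.2, -1.0]
gripper_width: 0.4
grasp_force: 0.0
```

arm_command(increments=[{"dx": 0,"dy": 0,"dz": 0.1,"turn": 0},{"dx": 0,"dy": 0,"dz": 0.15,"turn": 0},{"dx": 0,"dy": 0,"dz": 0.15,"turn": 0}])

```text
time: 29.43
eef_pos: [559.1, -32.0, 134.1]
orientation: [-3.141, 0.0, 1.186]
force: [0.3, 0.1, -0.5]
gripper_width: 0.4
grasp_force: 0.0
```

arm_command(increments=[{"dx": 0,"dy": 0,"dz": 0.1,"turn": 0},{"dx": 0,"dy": 0,"dz": 0.15,"turn": 0},{"dx": 0,"dy": 0,"dz": 0.15,"turn": 0}])

```text
time: 29.68
eef_pos: [559.0, -32.0, 132.5]
orientation: [-3.141, 0.0, 1.186]
force: [0.7, -0.4, -0.3]
gripper_width: 0.3
grasp_force: 0.0
```

arm_command(increments=[{"dx": 0,"dy": 0,"dz": 0.1,"turn": 0},{"dx": 0,"dy": 0,"dz": 0.15,"turn": 0},{"dx": 0,"dy": 0,"dz": 0.15,"turn": 0}])

```text
time: 29.93
eef_pos: [559.1, -32.0, 131.1]
orientation: [-3.141, 0.0, 1.186]
force: [-0.6, 0.3, 1.0]
gripper_width: 0.3
grasp_force: 0.0
```

```bash
python3 - <<'E' 2>/dev/null
from h import *
f=grab('side'); W=cloud(f); s=robot.read_state(); print(s['eef_pos'],s['force'])
C=np.array([571.3,-1.2]);a=np.radians(67.9);ay=np.array([np.cos(a),np.sin(a)]);ax=np.array([ay[1],-ay[0]])
X=(W[...,:2]-C)@ax; Y=(W[...,:2]-C)@ay; Z=W[...,2]
for vv in range(186,240,2):
    print(vv,[(int(X[vv,c]),int(Y[vv,c]),int(Z[vv,c]),int(f['img'][vv,c].mean())) for c in (254,258,262)])
cv2.imwrite('pics/c9.png',cv2.resize(cv2.cvtColor(f['img'][150:270,190:340],cv2.COLOR_RGB2BGR),(750,600),interpolation=cv2.INTER_CUBIC))
E
```

```text
[559.09754858 -32.0433006  131.15368956] [-0.34531491 -0.34076414 -0.02607568]
186 [(-8, -67, 250, 41), (8, 166, 62, 75), (7, -69, 249, 40)]
188 [(-8, -72, 249, 40), (0, -63, 240, 76), (7, -71, 246, 50)]
190 [(-9, -70, 242, 37), (0, -65, 237, 62), (6, -69, 239, 50)]
192 [(-9, -70, 236, 38), (0, -31, 204, 42), (6, -69, 234, 40)]
194 [(-9, -71, 232, 32), (0, -35, 201, 32), (6, -69, 229, 27)]
196 [(-9, -45, 205, 24), (0, -42, 202, 31), (7, -46, 204, 21)]
198 [(-9, -47, 202, 27), (-1, -46, 200, 35), (7, -43, 196, 21)]
200 [(-9, -46, 195, 42), (-1, -44, 192, 34), (7, -43, 191, 25)]
202 [(-10, -42, 187, 65), (-1, -41, 184, 34), (6, -44, 186, 27)]
204 [(-10, -45, 183, 97), (-1, -43, 181, 27), (6, -43, 179, 34)]
206 [(-8, 45, 99, 121), (-2, -43, 176, 31), (6, -44, 175, 36)]
208 [(-9, 38, 99, 129), (-2, -42, 168, 27), (6, -43, 168, 39)]
210 [(-9, 28, 101, 133), (-2, -40, 161, 30), (5, -44, 163, 33)]
212 [(-10, 24, 98, 134), (-3, -45, 160, 42), (5, -43, 157, 44)]
214 [(-10, 11, 104, 141), (-3, -42, 152, 78), (5, -41, 149, 79)]
216 [(-11, 7, 101, 142), (-3, -41, 145, 90), (5, -43, 146, 88)]
218 [(-11, 0, 101, 144), (-4, -45, 142, 90), (4, -41, 137, 87)]
220 [(-12, -6, 101, 140), (-4, -43, 134, 90), (4, -44, 135, 88)]
222 [(-12, -14, 103, 137), (-4, -41, 127, 94), (4, -44, 128, 88)]
224 [(-13, -20, 102, 134), (-4, -43, 123, 93), (4, -41, 119, 87)]
226 [(-13, -29, 105, 135), (-5, -42, 115, 99), (3, -41, 114, 88)]
228 [(-14, -33, 102, 142), (-5, -44, 112, 100), (3, -43, 109, 90)]
230 [(-14, -41, 104, 144), (-5, -43, 104, 107), (3, -41, 102, 88)]
232 [(-15, -48, 104, 122), (-6, -47, 102, 126), (2, -52, 106, 86)]
234 [(-15, -53, 103, 109), (-6, -54, 103, 138), (2, -57, 104, 85)]
236 [(-15, -38, 81, 104), (-7, -61, 103, 146), (1, -60, 101, 88)]
238 [(-16, -48, 86, 101), (-7, -64, 100, 148), (1, -67, 102, 98)]
```

arm_command(increments=[{"dx": 0,"dy": 0,"dz": 0.05,"turn": 0},{"dx": 0,"dy": 0,"dz": 0.1,"turn": 0},{"dx": 0,"dy": 0,"dz": 0.1,"turn": 0}])

```text
time: 30.23
eef_pos: [559.1, -32.0, 130.1]
orientation: [-3.141, 0.0, 1.186]
force: [1.5, -0.6, -0.2]
gripper_width: 0.3
grasp_force: 0.0
```

arm_command(increments=[{"dx": 0,"dy": 0,"dz": 0.05,"turn": 0},{"dx": 0,"dy": 0,"dz": 0.1,"turn": 0},{"dx": 0,"dy": 0,"dz": 0.1,"turn": 0}])

```text
time: 30.48
eef_pos: [559.1, -32.0, 129.1]
orientation: [-3.141, 0.0, 1.186]
force: [-0.7, -0.2, -0.6]
gripper_width: 0.4
grasp_force: 0.0
```

arm_command(increments=[{"dx": 0,"dy": 0,"dz": 0.05,"turn": 0},{"dx": 0,"dy": 0,"dz": 0.1,"turn": 0},{"dx": 0,"dy": 0,"dz": 0.1,"turn": 0}])

```text
time: 30.73
eef_pos: [559.1, -32.0, 128.1]
orientation: [-3.141, -0.0, 1.186]
force: [0.2, -1.0, -0.1]
gripper_width: 0.7
grasp_force: 0.0
```

```bash
python3 -c "
from h import *
s=robot.read_state(); print(s['time'],s['eef_pos'],s['force'],s['moment'])"; python3 b2.py | egrep '^[567]5 |hook'
```

```text
30.7333 [559.09785479 -32.00557269 128.10492496] [ 0.20726113 -1.02911122 -0.10861628] [-0.05947231  0.09710338 -0.02733236]
55 244 worldZ [100.7 148.9 150.1] toolz -20.7
65 275 worldZ [100.6 148.6 149.8] toolz -20.4
75 282 worldZ [100.4 148.4 149.5] toolz -20.2
hook Y [84.5 87.5 91.6] Z [108.1 113.7 116.8]
55 [16 17 15] Y 83.2 Z 104.0
65 [101 103 107] Y 78.3 Z 100.0
```

Run:
```python
from h import *
f=grab('wrist'); s=robot.read_state(); T=np.array(s['eef_pos']); M=R.from_euler('xyz',s['orientation']).as_matrix()
W=cloud(f); P=(W-T)@M; g=f['img'].astype(int)
for v in range(200,330,6):
    c=280; print(v,[(P[v,c+d].round(0).astype(int).tolist(),W[v,c+d,2].round(0),int(g[v,c+d].mean())) for d in (-14,-6,0,6,14)])
```

```text
200 [([25, -11, 25], np.float64(103.0), 140), ([36, -4, -20], np.float64(149.0), 141), ([37, -1, -21], np.float64(150.0), 141), ([36, 3, -21], np.float64(149.0), 141), ([36, 7, -21], np.float64(149.0), 139)]
206 [([20, -11, 26], np.float64(103.0), 141), ([33, -4, -21], np.float64(149.0), 140), ([33, -1, -22], np.float64(150.0), 140), ([33, 3, -21], np.float64(149.0), 142), ([33, 7, -22], np.float64(150.0), 139)]
212 [([16, -11, 26], np.float64(102.0), 141), ([30, -4, -21], np.float64(150.0), 139), ([30, -1, -21], np.float64(149.0), 142), ([30, 3, -22], np.float64(150.0), 139), ([29, 7, -20], np.float64(148.0), 139)]
218 [([11, -11, 26], np.float64(102.0), 138), ([26, -4, -22], np.float64(150.0), 140), ([27, -1, -22], np.float64(150.0), 140), ([26, 3, -22], np.float64(150.0), 140), ([27, 7, -23], np.float64(151.0), 139)]
224 [([7, -11, 27], np.float64(101.0), 142), ([78, 0, -186], np.float64(314.0), 139), ([23, -1, -22], np.float64(150.0), 139), ([23, 3, -21], np.float64(149.0), 141), ([23, 7, -22], np.float64(150.0), 138)]
230 [([2, -11, 26], np.float64(103.0), 138), ([19, -4, -21], 
[... 2725 characters left out ...]
 108), ([29, 1, -112], np.float64(240.0), 106), ([29, 4, -112], np.float64(240.0), 107)]
314 [([29, -4, -115], np.float64(243.0), 94), ([26, -2, -110], np.float64(239.0), 57), ([26, 0, -110], np.float64(238.0), 63), ([26, 1, -111], np.float64(239.0), 54), ([25, 4, -109], np.float64(237.0), 49)]
320 [([27, -4, -114], np.float64(242.0), 100), ([-2, -3, -73], np.float64(201.0), 39), ([-2, 0, -73], np.float64(201.0), 56), ([-2, 2, -73], np.float64(201.0), 41), ([1, 5, -78], np.float64(207.0), 30)]
326 [([24, -4, -113], np.float64(241.0), 70), ([-6, -3, -73], np.float64(201.0), 37), ([-5, 0, -73], np.float64(201.0), 60), ([-6, 2, -73], np.float64(201.0), 37), ([0, 5, -80], np.float64(208.0), 20)]
```

The depth data put the shut fingertips about 23 mm behind the TCP, so tip height is now about 151 and the rail's top about 150. Contact is close.

arm_command(increments=[{"dx": 0,"dy": 0,"dz": 0.05,"turn": 0},{"dx": 0,"dy": 0,"dz": 0.1,"turn": 0},{"dx": 0,"dy": 0,"dz": 0.1,"turn": 0}])

```text
time: 31.08
eef_pos: [559.1, -32.1, 127.2]
orientation: [-3.142, 0.0, 1.186]
force: [-0.5, -0.2, 0.0]
gripper_width: 0.6
grasp_force: 0.1
```

arm_command(increments=[{"dx": 0,"dy": 0,"dz": 0.05,"turn": 0},{"dx": 0,"dy": 0,"dz": 0.1,"turn": 0},{"dx": 0,"dy": 0,"dz": 0.1,"turn": 0}])

```text
time: 31.33
eef_pos: [559.1, -32.0, 126.1]
orientation: [-3.141, -0.0, 1.186]
force: [0.3, -0.3, 1.1]
gripper_width: 0.4
grasp_force: 0.0
```

arm_command(increments=[{"dx": 0,"dy": 0,"dz": 0.05,"turn": 0},{"dx": 0,"dy": 0,"dz": 0.1,"turn": 0},{"dx": 0,"dy": 0,"dz": 0.1,"turn": 0}])

```text
time: 31.58
eef_pos: [559.1, -32.0, 125.1]
orientation: [-3.141, 0.0, 1.186]
force: [0.3, -0.1, 0.6]
gripper_width: 0.3
grasp_force: 0.0
```

arm_command(increments=[{"dx": 0,"dy": 0,"dz": 0.05,"turn": 0},{"dx": 0,"dy": 0,"dz": 0.1,"turn": 0},{"dx": 0,"dy": 0,"dz": 0.1,"turn": 0}])

```text
time: 31.83
eef_pos: [559.3, -32.1, 124.4]
orientation: [3.141, -0.0, 1.186]
force: [-0.0, -0.0, 1.5]
gripper_width: 0.4
grasp_force: 0.7
```

```bash
python3 b2.py | egrep '^[567]5 |hook'
python3 - <<'E'
from h import *
f=grab('wrist'); s=robot.read_state(); T=np.array(s['eef_pos']); M=R.from_euler('xyz',s['orientation']).as_matrix()
W=cloud(f); P=(W-T)@M; g=f['img'].astype(int)
for v in range(232,262,2):
    c=280; print(v,[(P[v,c+d].round(0).astype(int).tolist(),int(g[v,c+d].mean())) for d in (-14,-6,0,6,14)])
f=grab('side'); W=cloud(f)
C=np.array([571.3,-1.2]);a=np.radians(67.9);ay=np.array([np.cos(a),np.sin(a)]);ax=np.array([ay[1],-ay[0]])
X=(W[...,:2]-C)@ax; Y=(W[...,:2]-C)@ay; Z=W[...,2]
for vv in range(204,226,1):
    print(vv,[(int(X[vv,c]),int(Y[vv,c]),int(Z[vv,c]),int(f['img'][vv,c].mean())) for c in (254,258,262)])
E
```

```text
55 276 worldZ [ 99.8 147.4 148.4] toolz -23.0
65 277 worldZ [ 99.4 147.5 148.6] toolz -23.1
75 298 worldZ [ 99.6 147.5 148.5] toolz -23.1
hook Y [84.3 87.3 91.3] Z [108.1 113.8 116.6]
232 [([1, -11, 25], 138), ([19, -4, -23], 138), ([19, -1, -23], 141), ([19, 3, -23], 140), ([19, 7, -24], 135)]
234 [([0, -11, 24], 139), ([18, -4, -24], 137), ([18, -1, -23], 138), ([17, 3, -22], 138), ([17, 7, -23], 135)]
236 [([-2, -11, 24], 138), ([16, -4, -23], 139), ([17, -1, -24], 138), ([17, 3, -24], 138), ([17, 7, -24], 135)]
238 [([-3, -11, 25], 138), ([15, -4, -23], 139), ([15, -1, -23], 138), ([15, 3, -23], 137), ([15, 7, -23], 133)]
240 [([-5, -11, 26], 139), ([14, -4, -23], 138), ([14, -1, -24], 138), ([14, 3, -23], 138), ([14, 7, -24], 132)]
242 [([-6, -11, 25], 140), ([13, -4, -24], 138), ([13, -1, -23], 138), ([13, 3, -24], 137), ([13, 7, -23], 132)]
244 [([-8, -11, 25], 134), ([11, -4, -22], 138), ([12, -1, -23], 138), ([12, 3, -24], 139), ([12, 7, -23], 126)]
246 [([11, -8, -24], 89), ([10, -4, -23], 134), ([11, -1, -24], 136), ([10, 3, -23], 135), ([11, 7, -24], 59)]
248 [([11, -8, -
[... 1447 characters left out ...]
1, 9, 103, 142), (-3, -43, 149, 51), (5, -43, 148, 55)]
216 [(-11, 9, 99, 143), (-3, -43, 146, 72), (5, -41, 144, 76)]
217 [(-11, 7, 98, 143), (-3, -44, 144, 83), (4, -43, 142, 86)]
218 [(-11, 0, 102, 143), (-3, -42, 139, 89), (4, -44, 140, 87)]
219 [(-12, -2, 101, 143), (-4, -41, 136, 89), (4, -41, 135, 88)]
220 [(-12, -5, 100, 141), (-4, -41, 133, 91), (4, -44, 134, 89)]
221 [(-12, -7, 99, 139), (-4, -45, 134, 93), (4, -43, 130, 88)]
222 [(-12, -10, 99, 137), (-4, -43, 129, 93), (4, -44, 129, 89)]
223 [(-12, -11, 97, 135), (-4, -42, 125, 93), (4, -42, 123, 88)]
224 [(-13, -14, 96, 135), (-4, -41, 121, 96), (4, -40, 119, 89)]
225 [(-13, -21, 100, 136), (-4, -41, 118, 97), (3, -42, 117, 86)]
```

Contact. The rail has come level, with its top at 147.5 all along, so the −y end has dropped. A little more pressure will show the stop.

arm_command(increments=[{"dx": 0,"dy": 0,"dz": 0.05,"turn": 0},{"dx": 0,"dy": 0,"dz": 0.1,"turn": 0},{"dx": 0,"dy": 0,"dz": 0.1,"turn": 0}])

```text
time: 32.23
eef_pos: [559.7, -32.2, 124.4]
orientation: [3.14, -0.0, 1.186]
force: [-1.9, 0.1, 6.2]
gripper_width: 0.7
grasp_force: 3.3
```

arm_command(increments=[{"dx": 0,"dy": 0,"dz": 0.05,"turn": 0},{"dx": 0,"dy": 0,"dz": 0.1,"turn": 0},{"dx": 0,"dy": 0,"dz": 0.1,"turn": 0}])

```text
time: 32.48
eef_pos: [560.1, -32.4, 124.4]
orientation: [3.139, -0.0, 1.186]
force: [-3.4, 0.3, 11.2]
gripper_width: 0.5
grasp_force: 5.6
```

```bash
python3 b2.py | egrep '^[567]5 |hook|^.[0-9]*\..*\]'
```

```text
55 267 worldZ [100.1 147.6 148.6] toolz -23.3
65 279 worldZ [ 99.4 147.5 148.7] toolz -23.2
75 288 worldZ [ 99.5 147.6 148.7] toolz -23.3
[560.  -32.4 124.3] [-3.2  0.7 11.2]
hook Y [84.3 87.1 91.3] Z [108.1 113.7 116.7]
```

The stop is firm: 11 N with no motion. I'll lift off and inspect both ends.

arm_command(increments=[{"dx": 0,"dy": 0,"dz": -0.3,"turn": 0},{"dx": 0,"dy": 0,"dz": -2,"turn": 0},{"dx": 0,"dy": 0,"dz": -5,"turn": 0},{"dx": -3,"dy": 0,"dz": -8,"turn": 0},{"dx": -6,"dy": 0,"dz": -9,"turn": 0},{"dx": -9,"dy": 0,"dz": -9,"turn": 0},{"dx": -11,"dy": 0,"dz": -9,"turn": 0},{"dx": -11,"dy": 0,"dz": -9,"turn": 0},{"dx": -11,"dy": 0,"dz": -9,"turn": 0},{"dx": -11,"dy": 0,"dz": -9,"turn": 0},{"dx": -11,"dy": 0,"dz": -9,"turn": 0},{"dx": -11,"dy": 0,"dz": -9,"turn": 0}])

```text
time: 33.53
eef_pos: [518.0, -133.0, 211.9]
orientation: [-3.141, -0.0, 1.187]
force: [0.2, -0.4, -0.2]
gripper_width: 0.6
grasp_force: 0.0
```

```bash
sed -i 's/^for v in range(q.min()-8/&/' b3.py; python3 b3.py
```

```text
33.5833 [ 518. -133.  212.] [-0.2  0.1  0.4]
base Y [-97.7  56.5] X [-34.8  34.6]
rail Y [-43.5  16.4] X [-7.6  8.2] slope [-1.900000e-03  1.474395e+02] yaw [0.0055 0.3461]
strip slope [6.500000e-03 1.000091e+02] 884 884
no hook 1
hook -1 133 Y [-89.5 -81.3]
   132 [135 135 139] Y -74.3 Z 101.4
   134 [135 135 139] Y -76.2 Z 98.6
   136 [141 142 146] Y -77.9 Z 100.8
   138 [126 125 130] Y -79.8 Z 98.1
   140 [54 52 57] Y -81.3 Z 103.1
   142 [33 35 37] Y -82.8 Z 108.5
   144 [38 40 41] Y -84.3 Z 112.3
   146 [34 35 37] Y -85.8 Z 115.5
   148 [32 31 32] Y -87.5 Z 116.7
   150 [79 61 47] Y -89.4 Z 114.9
   152 [114  79  52] Y -102.2 Z -0.0
   154 [119  83  56] Y -104.7 Z -0.4
   156 [120  83  55] Y -107.0 Z 1.1
```

Level, and the −y hook is back over the strip (barb tip at −81, strip top at 99.8). The bar sits about 2 mm toward +y, so I'll check the +y hook.

arm_command(increments=[{"dx": 4,"dy": 0,"dz": 0,"turn": 0},{"dx": 8,"dy": 0,"dz": 0,"turn": 0},{"dx": 12,"dy": 0,"dz": 0,"turn": 0},{"dx": 14,"dy": 0,"dz": 0,"turn": 0},{"dx": 14,"dy": 0,"dz": 0,"turn": 0},{"dx": 14,"dy": 0,"dz": 0,"turn": 0},{"dx": 14,"dy": 0,"dz": 0,"turn": 0},{"dx": 14,"dy": 0,"dz": 0,"turn": 0},{"dx": 14,"dy": 0,"dz": 0,"turn": 0}], hand=45)

```text
time: 34.33
eef_pos: [570.2, -5.3, 212.2]
orientation: [-3.142, 0.0, 1.184]
force: [0.4, 0.1, -0.0]
gripper_width: 38.6
grasp_force: 0.0
```

```bash
python3 b3.py
```

```text
34.3833 [570.2  -5.3 212.3] [ 0.2  0.7 -0.1]
base Y [-96.   97.2] X [-34.7  34.7]
rail Y [-43.6  48.2] X [-7.4  8.4] slope [-7.000000e-04  1.476959e+02] yaw [0.0056 0.4619]
strip slope [-1.80000e-03  9.97274e+01] 1170 316
hook 1 153 Y [82.7 90.7]
   92 [173 126  84] Y 106.3 Z 0.3
   94 [171 126  84] Y 104.1 Z 0.2
   96 [172 128  86] Y 101.8 Z 0.6
   98 [199 169 125] Y 99.6 Z 0.3
   100 [116 102  79] Y 90.7 Z 113.4
   102 [63 62 65] Y 89.0 Z 114.8
   104 [37 38 39] Y 87.4 Z 113.9
   106 [25 25 24] Y 85.9 Z 111.6
   108 [24 20 23] Y 84.3 Z 108.2
   110 [41 41 44] Y 82.8 Z 104.5
   112 [100 101 105] Y 81.2 Z 98.8
   114 [105 107 110] Y 79.4 Z 99.1
   116 [105 107 110] Y 77.7 Z 98.8
   118 [105 106 109] Y 75.9 Z 99.6
hook -1 123 Y [-86.6 -81.1]
   267 [138 139 143] Y -74.7 Z 99.1
   269 [140 141 146] Y -76.4 Z 100.2
   271 [139 139 144] Y -78.8 Z 100.1
   273 [84 84 89] Y -82.4 Z 97.7
   275 [39 40 41] Y -81.4 Z 104.1
   277 [37 40 42] Y -82.4 Z 106.5
   279 [38 40 41] Y -83.2 Z 109.4
   281 [38 38 41] Y -84.6 Z 111.1
   283 [40 40 42] Y -84.9 Z 114.6
   285 [70 73 74] Y -86.1 Z 116.5
   287 [ 97  99 102] Y 29.2 Z 320.3
   289 [106 108 112] Y 29.0 Z 321.0
   291 [114 116 120] Y 28.2 Z 320.8
```

Both hooks are over the strip, and the bar is centred to about +1.7 mm, just touching the +y hook. For margin I'll take the rail lightly and ease it 1.5 mm toward −y.

arm_command(increments=[{"dx": 0.6,"dy": 0,"dz": 2,"turn": 0},{"dx": 0.6,"dy": 0,"dz": 4,"turn": 0},{"dx": 0.6,"dy": 0,"dz": 6,"turn": 0},{"dx": 0.6,"dy": 0,"dz": 8,"turn": 0},{"dx": 0.6,"dy": 0,"dz": 9,"turn": 0},{"dx": 0.6,"dy": 0,"dz": 9,"turn": 0},{"dx": 0.6,"dy": 0,"dz": 9,"turn": 0},{"dx": 0.6,"dy": 0,"dz": 9,"turn": 0},{"dx": 0.6,"dy": 0,"dz": 9,"turn": 0},{"dx": 0.6,"dy": 0,"dz": 9,"turn": 0},{"dx": 0.6,"dy": 0,"dz": 9,"turn": 0},{"dx": 0.6,"dy": 0,"dz": 9,"turn": 0}])

```text
time: 35.38
eef_pos: [573.0, 1.3, 122.9]
orientation: [3.141, -0.0, 1.186]
force: [-0.4, -0.4, -0.2]
gripper_width: 39.0
grasp_force: 0.0
```

arm_command(increments=[{"dx": 0,"dy": 0,"dz": 0,"turn": 0},{"dx": 0,"dy": 0,"dz": 0,"turn": 0},{"dx": 0,"dy": 0,"dz": 0,"turn": 0},{"dx": 0,"dy": 0,"dz": 0,"turn": 0},{"dx": 0,"dy": 0,"dz": 0,"turn": 0},{"dx": 0,"dy": 0,"dz": 0,"turn": 0},{"dx": 0,"dy": 0,"dz": 0,"turn": 0}], hand=0, squeeze=8)

```text
time: 35.97
eef_pos: [572.6, 1.3, 122.2]
orientation: [-3.141, 0.0, 1.186]
force: [-0.3, -0.3, 1.0]
gripper_width: 15.8
grasp_force: 8.0
```

arm_command(increments=[{"dx": -0.05,"dy": 0,"dz": 0,"turn": 0},{"dx": -0.1,"dy": 0,"dz": 0,"turn": 0},{"dx": -0.15,"dy": 0,"dz": 0,"turn": 0},{"dx": -0.15,"dy": 0,"dz": 0,"turn": 0},{"dx": -0.15,"dy": 0,"dz": 0,"turn": 0}])

```text
time: 36.38
eef_pos: [572.1, -0.1, 122.2]
orientation: [-3.142, 0.0, 1.186]
force: [-0.5, -0.6, -0.0]
gripper_width: 15.5
grasp_force: 8.0
```

arm_command(increments=[{"dx": 0,"dy": 0,"dz": 0,"turn": 0},{"dx": 0,"dy": 0,"dz": 0,"turn": 0},{"dx": 0,"dy": 0,"dz": 0,"turn": 0},{"dx": 0,"dy": 0,"dz": 0,"turn": 0}], hand=45)

```text
time: 36.72
eef_pos: [572.1, -0.1, 122.3]
orientation: [3.142, 0.0, 1.186]
force: [0.5, 0.8, -0.9]
gripper_width: 33.9
grasp_force: 0.0
```

arm_command(increments=[{"dx": 0,"dy": 0,"dz": -2,"turn": 0},{"dx": 0,"dy": 0,"dz": -5,"turn": 0},{"dx": -0.6,"dy": 0,"dz": -8,"turn": 0},{"dx": -0.6,"dy": 0,"dz": -9,"turn": 0},{"dx": -0.6,"dy": 0,"dz": -9,"turn": 0},{"dx": -0.6,"dy": 0,"dz": -9,"turn": 0},{"dx": -0.6,"dy": 0,"dz": -9,"turn": 0},{"dx": -0.6,"dy": 0,"dz": -9,"turn": 0},{"dx": -0.6,"dy": 0,"dz": -9,"turn": 0},{"dx": -0.6,"dy": 0,"dz": -9,"turn": 0}])

```text
time: 37.55
eef_pos: [569.2, -5.5, 210.8]
orientation: [-3.139, 0.001, 1.186]
force: [0.9, 0.2, -0.7]
gripper_width: 39.2
grasp_force: 0.0
```

```bash
python3 b3.py | egrep -v '^   (9|26|28|29)'
```

```text
37.6 [569.4  -5.5 211.1] [-1.1  1.6  0.8]
base Y [-96.   97.6] X [-34.7  34.7]
rail Y [-44.4  46.8] X [-7.3  8.4] slope [-3.500000e-03  1.476511e+02] yaw [-0.0006  0.534 ]
strip slope [-2.10000e-03  9.97069e+01] 1212 325
hook 1 156 Y [82.2 90.9]
   101 [64 65 67] Y 89.2 Z 114.8
   103 [44 45 46] Y 87.5 Z 116.3
   105 [30 29 32] Y 86.0 Z 113.3
   107 [24 23 25] Y 84.6 Z 108.0
   109 [29 31 31] Y 83.0 Z 105.9
   111 [87 88 91] Y 81.5 Z 97.6
   113 [107 107 110] Y 79.7 Z 100.4
   115 [104 105 108] Y 78.0 Z 99.2
   117 [105 106 110] Y 76.3 Z 98.9
hook -1 122 Y [-86.6 -81.1]
   271 [136 136 142] Y -78.9 Z 99.5
   273 [112 112 117] Y -81.4 Z 99.2
   275 [37 37 39] Y -81.4 Z 103.7
   277 [42 40 44] Y -82.3 Z 106.4
   279 [40 38 43] Y -82.7 Z 109.7
```

The bar is level, centred within about 1 mm and under both hooks, and the hand is clear, so I'm handing the job in.

```bash
python3 -c "
from rig import robot
print(robot.close_job())"
```

```text
the job is handed in; nothing more can be done
None
```

I handed the job in at about 38 s, but no verdict came back: by my own measurements the jar stands in its pocket (about 1 mm off centre) and the bar is level, about 0.5 mm off centre and under both hooks, after a first press that jammed at about 17 N and a second that stopped firmly at 11 N.

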